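# Pack the soil-testing kit into its case

### The arm

A 6-joint arm with a two-finger parallel gripper is mounted at the origin on a cart in front of the work surface, level with it; the furniture and walls round the work are solid. World frame = base frame: x ahead of the robot, y to its left, z up, the work surface at z = 0. Lengths are in m, angles in rad, forces in N, time in s.
With the tool pointing down it reaches from about 0.375 to 0.925 m from the base axis. Payload 5.7 kg.
Tool frame: the origin (TCP) lies on the centre line of the jaws, within the pads' length; the fingertips stand 19 mm ahead of it and the grasp point (between the pads) is the TCP; z points along the fingers, y is the line along which they close (so a half turn about z gives the same grasp; the last joint's range is limited). The gripper opens to 85 mm and grips with 20 to 120 N. Pads are 22 mm wide; open, the fingers measure 114 mm over their backs; the gripper's body (76 mm by 85 mm) begins 54 mm behind the grasp point. The pads swing forward as they close: fully open they stand 13 mm farther back than shut.
Start: joints at [-1.327, 0.359, 1.51, -0, 1.272, -0.115], TCP at [0.211, -0.562, 0.25] pointing down, gripper open.
Joint ranges: [-2.97, 2.97], [-1.01, 2.36], [0.21, 2.38], [-0.96, 4.11], [0.2, 2.71], [-2.98, 2.98]. Speed limits (rad/s): [2.39, 2.39, 3.14, 3.14, 3.14, 3.14].

### API

Orientations are given as a unit quaternion [x, y, z, w].
In Python, from plant import env gives the robot as it stands.
- The arm moves only by the shell command python3 -m crank 'ROWS' [FORCE]. ROWS is JSON, a list of rows, each a list of 3 entries, a list of its own where there are three numbers: the shift along the tool's x, y, z in mm, then the turn, a rotation vector about the tool's x, y, z in degrees, then the finger opening in mm, from 0 to 85.4. A call has 1 to 12 rows; each row is the pose to reach, as a shift and turn from the pose commanded when the call began, along the tool's axes at that moment; what a row does not reach only later rows make up. A row lasts 1/10 s, in which the tool goes at most 50 mm and 8.59 degrees, less where a joint would pass 70% of its speed; a pose out of reach is approached as far as the arm can. A call with a gripper value outside its range is refused whole. The fingers move at their own pace and stop on an object; FORCE is the grip in N (left out, the last holds). Time passes only in rows, so rows that repeat a pose let the fingers close. It gives the time, the measured TCP pose, the force, the opening and the grip force at its end, in the units of the state.
- env.read_state(): the state, without advancing time (a new reading comes with each control period).
- env.capture(name): name is "side" or "top" or "wrist"; returns the picture (480x640x3 uint8, blue, green, red); there is no depth.
- env.calibration(name): a dict with "K" (3x3 intrinsics, pixels), "dist_coeffs" ([k1, k2, p1, p2, k3] as OpenCV has them; the pictures are not rectified), "T" (4x4, takes a point from camera to world coordinates). Camera axes: x right, y up, looking along -z (the intrinsics and any distortion apply to the point x, -y, -z); pixel columns grow to the right and rows downward; lengths in m; the calibration is good to about 2 mm. A picture is of the moment at which its call begins: read the wrist's pose just before it. calibration takes no time and is no camera call; for the wrist camera it gives the pose at the moment of the call.
- env.job_done(): hands the job in; it is judged then, once.
Trained networks look in the newest picture that a camera, given by its name, has taken for a name from the list of things; names that differ only in an ending like _2 or _b are one class to them, and where a whole thing is asked for, a point or a joint stands for the part that bears it (a point fixed in the world has none). Each returns a list of dicts, best first, with "score" (0 to 1); they miss things now and then, are a little off and sometimes report something else, mostly with a low value. They report only what shows in the picture. A call takes as long as a camera call. They do not tell look-alikes from the thing itself.
- env.search_frame(camera, label): "xyz" ([x, y, z] in m, in world coordinates, good to about 4 mm: the middle of the surface that is visible of it).
The state is a dict: "clock": time; "joints": joint angles; "qd": joint speeds; "effort": joint torques, N m; "tool_pos": TCP position; "tcp_rot": TCP orientation; "wrist_force": force on the tool from outside, world axes, zero at the start; "wrist_torque": the same for the moment, N m; "width": opening from 0.0 (shut) to 1.0 (fully open); "grip_force": force on a finger pad.
Only numpy, scipy, OpenCV 4.12 (cv2) and the standard library are available. Lean on these libraries where they do the work, as an engineer would, in place of code of your own. Each camera call takes 0.05 s, during which the arm holds its last target. There are 200 camera calls.

### The job

Pack the kit away in its open wooden case: stand every weight that is out upright in the round socket of its own size, lay the scoop in its cutout, dip the blade of the spatula down into the open tin of cleaning sand and then lay the spatula in its own cutout, and last close the lid completely. Keep the tin upright and leave everything else on the bench where it stands.

Things in the scene. Friction and masses are not known exactly. Their poses are not given: they have to be found in the camera images.
- case: Fixed wooden kit case, base 224 (x) x 208 (y) x 34 high, open lid on its +y side. Origin: centre of its underside; x runs along the tools, y across towards the hinge. Insert surface at z=32. Rows: round sockets at y=+39, spatula cutout at y=-19, scoop cutout at y=-64; in both cutouts the blade or bowl goes to +x. A finger trough 18 deep crosses both cutouts from x=-46 to -10 (y=-96 to +9). The rim round the insert stands 2 above it.
- case_lid (a joint): Lid angle, rad: 0 closed, grows as it opens, stop at 1.9. Hinge line along case x at case y=+104, z=34. Lid 224 x 208, 50 deep, walls 7, 0.3 kg. A stiff hinge (about 0.45 N m) holds it wherever it is left; it closes by pushing its outer face or edge over (about 5 N) and then pressing down above its free edge.
- lid_edge (a point): Middle of the lid's free edge, on its outer top face: 208 from the hinge line and 50 above it when closed. Lid's own axes equal the case's when closed. Below it on the free side a finger lip 60 wide, 10 thick sticks out 17, 25 to 35 from the lid's mouth.
- weight0: Tall brass weight, diameter 38, 50 high, 0.5 kg, plain cylinder up to 32, then tapering to the knob. Origin: centre of the underside, z up. Socket 0. May be absent.
- weight1: Brass weight, diameter 28, 38 high, 0.2 kg, cylinder up to 24. Origin: centre of the underside, z up. Socket 1. May be absent.
- weight2: Smallest brass weight, diameter 22, 30 high, 0.1 kg, cylinder up to 18. Origin: centre of the underside, z up. Socket 2. May be absent.
- weight3: Squat dark iron weight, diameter 46, 42 high, 0.5 kg, cylinder up to 27. Origin: centre of the underside, z up. Socket 3. May be absent.
- socket_0 (a point): Floor centre of the round socket for weight0: diameter 41, 10 deep, at case (10, 39).
- socket_1 (a point): Floor centre of the round socket for weight1: diameter 31, 10 deep, at case (-39, 39).
- socket_2 (a point): Floor centre of the round socket for weight2: diameter 25, 10 deep, at case (-79, 39).
- socket_3 (a point): Floor centre of the round socket for weight3: diameter 49, 10 deep, at case (67, 39).
- scoop: Aluminium scoop 198 long, 0.11 kg. Origin: under its middle, z up, y towards the handle end. Bowl 50 wide, 24 high from y=-99 to +8; round handle 18 thick, axis at z=17, from y=+8 to +99. Balances at about y=-25. Lying on the bench it leans a little, the origin about 3 below the bench top.
- scoop_tip (a point): Middle of the bowl's mouth edge, scoop (0, -99, 23.5).
- scoop_home (a point): Where the scoop's origin lies when it is home (case 0, -64, 14), with the bowl to case +x (scoop y along case -x). Bay for the bowl 55 wide, 18 deep, case x from -10 to 102; handle channel 22 wide, 11 deep, to x=-102. Axes as the case's.
- spatula_mid (a point): Centre of a steel spatula, 194 long, 9 thick, 0.03 kg; y towards the handle end. Thick handle from y=+25 to +94, 11 wide; flat blade 18 wide, ending at y=-97. It touches as one solid tapering evenly from 18 (blade) to 11 wide. On the bench this point is 3 to 4 up. Either flat side may lie up.
- spatula_tip (a point): Tip of the blade, 97 from spatula_mid along its -y.
- spatula_home (a point): Where spatula_mid lies when it is home (case 0, -19, 30.5), blade to case +x. Cutout 6 deep (floor at case z=26): 23 wide for case x -10 to 101, only 16 wide for the handle, x -101 to -46. Axes as the case's.
- sand_tin: Open aluminium tin of cleaning sand, outside diameter 73, 48 high, inside about 60 wide, 0.15 kg, loose. The sand offers no resistance and the floor is 2 thick. Origin: centre of the underside, z up.
- vial_red: Bystander: short wide screw-cap vial, 34 across, 35 high. Leave it.
- stone_grey: Bystander: flat grey stone, 36x58x20. Leave it.
- vial_c: Bystander: screw-cap vial, 34 across, 77 high. Leave it.
- vial_a: Bystander: screw-cap vial, 28 across, 65 high. Leave it.
Not all that is in view belongs to the job. Leave any turquoise look-alike of the weight0 alone.

How it is judged:
By the outcome, as a careful person would: the job done as asked, in the order asked, and still so for the second after the job is handed in, with the robot touching nothing.
Of weight0, weight1, weight2, weight3 only 2 to 4 are there at a start; the rules pass over those that are not, and their reading is None.
At some moment in a run one of scoop, spatula, sand_tin may be knocked a few centimetres aside while the robot is not near it.
Once in a run the grip may slacken for a moment while it holds something.
It also fails if it takes over 210 s, if anything falls off the work surface, if the arm or the gripper's body presses on something with over 40 N, if the wrist force passes 120 N, or if a joint passes its speed limit or range.

## Working session

There is one attempt and no reset: what is moved stays moved. The work goes in short steps, Python scripts to look and compute and a shell command to move; the robot and the scene stay as the last step left them, time stands still between calls to the robot, and variables do not carry over. Pictures are saved under pics/ and viewed, at most 14 in all, crops included, and the job is handed in when it is done.

```bash
ls; mkdir -p pics
cat > h.py <<'E'
import numpy as np, cv2
from plant import env
from scipy.spatial.transform import Rotation as R
def snap(cam,name=None):
    im=env.capture(cam)
    if name: cv2.imwrite('pics/'+name+'.png',im)
    return im
def ray(cam,u,v):
    c=env.calibration(cam);K=np.array(c['K'],float);d=np.array(c['dist_coeffs'],float);T=np.array(c['T'])
    p=cv2.undistortPoints(np.array([[[u,v]]],float),K,d)[0,0]
    return T[:3,3],T[:3,:3]@np.array([p[0],-p[1],-1.])
def px2w(cam,u,v,z):
    o,d=ray(cam,u,v);return o+d*(z-o[2])/d[2]
def w2px(cam,P):
    c=env.calibration(cam);K=np.array(c['K'],float);d=np.array(c['dist_coeffs'],float);T=np.array(c['T'])
    q=(np.atleast_2d(P)-T[:3,3])@T[:3,:3]; q=q*[1,-1,-1]
    return cv2.projectPoints(q,np.zeros(3),np.zeros(3),K,d)[0][:,0]
def rel(target,yaw=None):
    "tool-frame shift mm & turn deg to reach world target, tool down; yaw = direction of tool y axis in world deg"
    s=env.read_state();r=R.from_quat(s['tcp_rot']);p=np.array(s['tool_pos'])
    sh=r.inv().apply(np.array(target)-p)*1000
    out=[sh.round(1).tolist()]
    if yaw is not None:
        best=None
        for y in (yaw,yaw+180):
            a=np.radians(y);Y=np.array([np.cos(a),np.sin(a),0]);Z=np.array([0,0,-1.]);X=np.cross(Y,Z)
            g=R.from_matrix(np.c_[X,Y,Z]);out.append((r.inv()*g).as_rotvec(degrees=True).round(1).tolist())
    return out
def st():
    s=env.read_state();r=R.from_quat(s['tcp_rot']).as_matrix()
    print('t',round(s['clock'],2),'p',np.round(s['tool_pos'],4),'yawY',round(np.degrees(np.arctan2(r[1,1],r[0,1])),1),'zax',r[:,2].round(3),'j',np.round(s['joints'],2),'F',np.round(s['wrist_force'],1),'w',round(s['width'],3),'g',round(s['grip_force'],1))
E
python3 - <<'E'
from h import *
st()
snap('top','top0');
for n in "case case_lid lid_edge weight0 weight1 weight2 weight3 socket_0 socket_1 socket_2 socket_3 scoop scoop_tip scoop_home spatula_mid spatula_tip spatula_home sand_tin".split():
    try:
        for d in env.search_frame('top',n)[:3]: print(n,np.round(d['xyz'],3),round(d['score'],2),w2px('top',d['xyz'])[0].round())
    except Exception as e: print(n,e)
snap('side','side0')
E
```

```text
pics
t 0.0 p [ 0.2105 -0.5611  0.2494] yawY -69.4 zax [-0.     0.002 -1.   ] j [-1.33  0.36  1.51  0.    1.27 -0.12] F [0.6 0.1 0.3] w 1.003 g 0.0
case [0.531 0.238 0.036] 0.72 [243. 237.]
case [0.356 0.464 0.067] 0.58 [159. 296.]
case_lid [0.514 0.318 0.174] 0.85 [207. 235.]
lid_edge [0.514 0.316 0.179] 0.76 [208. 234.]
lid_edge [ 0.528 -0.402  0.036] 0.47 [463. 242.]
weight0 [ 0.542 -0.066  0.036] 0.7 [348. 236.]
weight0 [ 0.477 -0.234  0.035] 0.59 [405. 259.]
weight0 [ 0.553 -0.168  0.038] 0.47 [383. 232.]
weight1 [ 0.542 -0.066  0.036] 0.7 [348. 236.]
weight1 [ 0.477 -0.234  0.035] 0.59 [405. 259.]
weight1 [ 0.553 -0.168  0.038] 0.47 [383. 232.]
weight2 [ 0.542 -0.066  0.036] 0.7 [348. 236.]
weight2 [ 0.477 -0.234  0.035] 0.59 [405. 259.]
weight2 [ 0.553 -0.168  0.038] 0.47 [383. 232.]
weight3 [ 0.542 -0.066  0.036] 0.7 [348. 236.]
weight3 [ 0.477 -0.234  0.035] 0.59 [405. 259.]
weight3 [ 0.553 -0.168  0.038] 0.47 [383. 232.]
socket_0 [0.533 0.236 0.032] 0.85 [244. 237.]
socket_0 [ 0.445 -0.085  0.006] 0.28 [353. 270.]
socket_1 [0.533 0.236 0.032] 0.85 [244. 237.]
socket_1 [ 0.445 -0.085  0.006] 0.28 [353. 270.]
socket_2 [0.533 0.236 0.032] 0.85 [244. 237.]
socket_2 [ 0.445 -0.085  0.006] 0.28 [353. 270.]
socket_3 [0.533 0.236 0.032] 0.85 [244. 237.]
socket_3 [ 0.445 -0.085  0.006] 0.28 [353. 270.]
scoop [ 0.676 -0.108  0.011] 0.83 [362. 193.]
scoop_tip [0.355 0.461 0.069] 0.62 [160. 296.]
scoop_tip [ 0.679 -0.108  0.008] 0.61 [361. 192.]
scoop_home [0.536 0.234 0.032] 0.61 [245. 236.]
scoop_home [ 0.677 -0.106  0.006] 0.55 [361. 193.]
spatula_mid [ 0.444 -0.08   0.005] 0.68 [351. 270.]
spatula_tip [ 0.445 -0.084  0.004] 0.48 [353. 270.]
spatula_home [0.533 0.236 0.03 ] 0.9 [244. 237.]
spatula_home [ 0.468 -0.333  0.029] 0.49 [439. 263.]
sand_tin [ 0.47  -0.333  0.028] 0.86 [439. 262.]
```

View pics/top0.png

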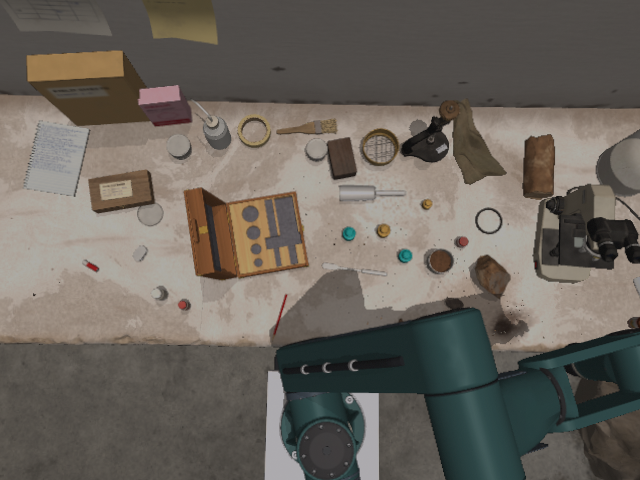

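View pics/side0.png

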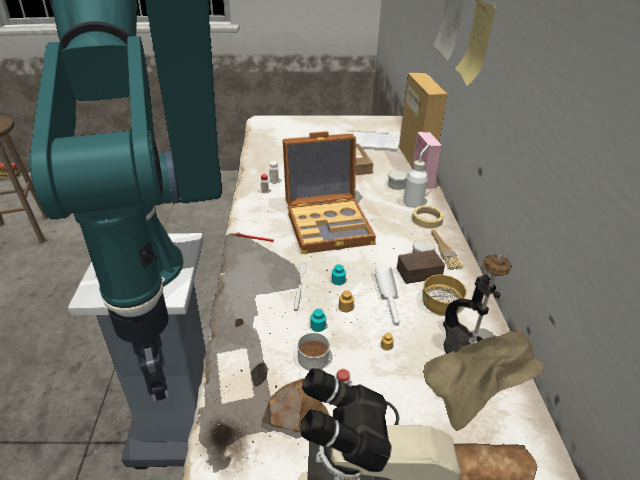

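The top view shows the case at about (265,235), with the lid on the left (world +y). The scoop is at (370,193), the spatula at (355,270) and the tin at (440,261). There are brass weights at (383,230) and (427,204). The turquoise pieces at (349,233) and (405,256) are look-alikes to leave alone. I'll enlarge this area to confirm.

Run:
```python
from h import *
im=cv2.imread('pics/top0.png')
a=cv2.resize(im[180:285,190:350],(800,525),interpolation=cv2.INTER_CUBIC)
b=cv2.resize(im[180:285,320:480],(800,525),interpolation=cv2.INTER_CUBIC)
cv2.imwrite('pics/c1.png',a);cv2.imwrite('pics/c2.png',b)
c=env.calibration('wrist');T=np.array(c['T']);s=env.read_state();r=R.from_quat(s['tcp_rot']).as_matrix()
print(c['K'],c['dist_coeffs']);print('cam in tool',r.T@(T[:3,3]-s['tool_pos']),(r.T@T[:3,:3]).round(3))
c=env.calibration('top');print(np.array(c['T'])[:3,3])
```

```text
[[370.07963535   0.         325.31822521]
 [  0.         370.07963535 240.12454868]
 [  0.           0.           1.        ]] [-0.00572256  0.          0.          0.          0.        ]
cam in tool [ 0.08369474 -0.00044731 -0.12370442] [[-0.     0.945  0.327]
 [ 1.     0.    -0.001]
 [-0.001  0.327 -0.945]]
[0.25643441 0.04668887 1.70625387]
```

View pics/c1.png

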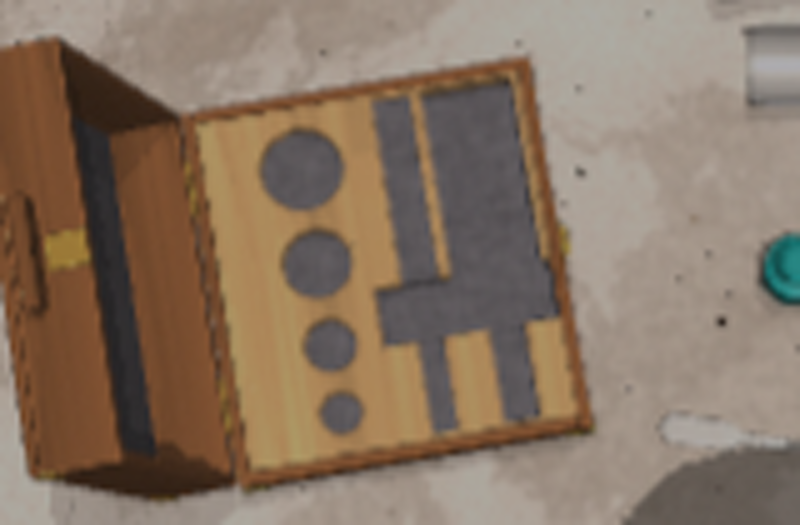

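View pics/c2.png

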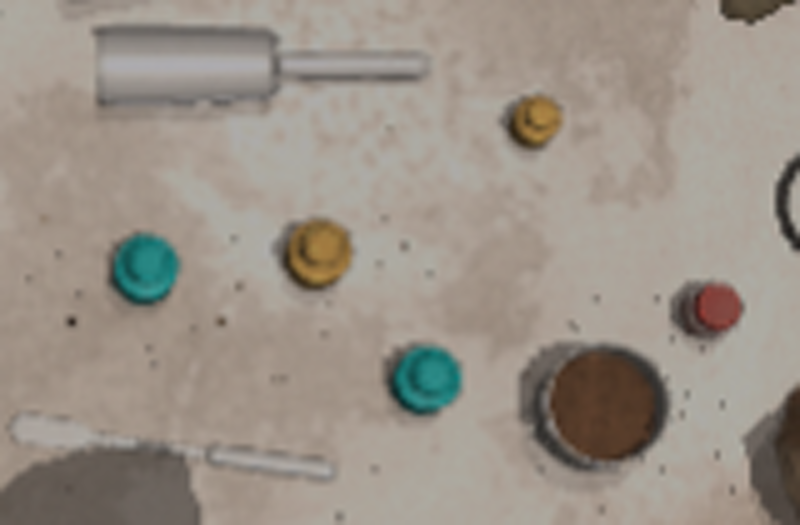

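The crop confirms two brass weights. The one at top px (383,230) is about 39 mm across, so it is weight0. The one at (427,204) is about 29 mm, so it is weight1. weight2 and weight3 are absent. Next I'll compute a coarse case pose and move over the weights.

Run:
```python
from h import *
f=lambda u,v,o:(o+u/5-.4,180+v/5-.4)
C=[(185,112),(528,60),(592,430),(243,487)]
W=np.array([px2w('top',*f(u,v,190),.034) for u,v in C]);print(W.round(4))
# case coords: (112,104),(112,-104),(-112,-104),(-112,104)
c=W.mean(0);a=np.degrees(np.arctan2(*( (W[0]-W[3])+(W[1]-W[2]))[[1,0]]));print('case',c,a,np.linalg.norm(W[0]-W[3]),np.linalg.norm(W[0]-W[1]))
for n,u,v,z in [('w0',318,253,.03),('w1',535,120,.024),('tin',606,404,.048),('sc_tip',98,67,.02),('sc_end',428,65,.014),('sp_tip',12,427,.004),('sp_end',334,470,.004)]:
    print(n,px2w('top',*f(u,v,320),z).round(4))
print(rel([.56,-.2,.25],-90))
```

```text
[[0.6354 0.2913 0.034 ]
 [0.671  0.0905 0.034 ]
 [0.4515 0.0486 0.034 ]
 [0.415  0.2491 0.034 ]]
case [0.54322589 0.16985937 0.034     ] 10.820959066263072 0.2244525237121898 0.20391311091676348
w0 [ 0.5606 -0.1705  0.03  ]
w1 [ 0.6444 -0.3003  0.024 ]
tin [ 0.472  -0.3339  0.048 ]
sc_tip [ 0.6728 -0.0405  0.02  ]
sc_end [ 0.6793 -0.2387  0.014 ]
sp_tip [0.4575 0.0073 0.004 ]
sp_end [ 0.4355 -0.183   0.004 ]
[[454.1, -216.1, 0.3], [-0.0, 0.0, 20.6], [-0.0, -0.0, -159.4]]
```

```bash
python3 -m crank '[[[50,-24,0],[0,0,8],85],[[100,-48,0],[0,0,16],85],[[150,-72,0],[0,0,20.6],85],[[200,-96,0],[0,0,20.6],85],[[250,-120,0],[0,0,20.6],85],[[300,-144,0],[0,0,20.6],85],[[350,-168,0],[0,0,20.6],85],[[400,-192,0],[0,0,20.6],85],[[425,-216,0],[0,0,20.6],85],[[425,-216,0],[0,0,20.6],85]]' 40
python3 - <<'E'
from h import *
st()
snap('wrist','w0')
for n in "weight0 scoop scoop_tip spatula_mid spatula_tip sand_tin".split():
    for d in env.search_frame('wrist',n)[:4]: print(n,np.round(d['xyz'],4),round(d['score'],2),w2px('wrist',d['xyz'])[0].round())
E
```

```text
clock: 2.0
tool_pos: [0.5347, -0.2071, 0.2504]
tcp_rot: [1.0, 0.001, 0.0, -0.0]
wrist_force: [-0.0, -0.1, -0.2]
width: 0.993
grip_force: 0.0
t 2.0 p [ 0.5347 -0.2071  0.2504] yawY -89.9 zax [ 0.001  0.001 -1.   ] j [-0.49  0.32  1.57  0.    1.25  1.08] F [-0.  -0.1 -0.2] w 0.993 g 0.0
weight0 [ 0.5531 -0.0744  0.0381] 0.95 [181. 187.]
weight0 [ 0.6474 -0.2994  0.0224] 0.82 [432.  78.]
weight0 [ 0.563  -0.1737  0.0373] 0.7 [289. 177.]
weight0 [ 0.4893 -0.2339  0.0349] 0.62 [353. 252.]
scoop [ 0.6753 -0.108   0.008 ] 0.81 [212.  43.]
scoop_tip [ 0.6774 -0.11    0.0104] 0.6 [211.  39.]
scoop_tip [ 0.6437 -0.2976  0.0232] 0.36 [426.  79.]
spatula_mid [ 0.44   -0.0859  0.0042] 0.67 [212. 281.]
spatula_mid [ 0.4701 -0.3357  0.0314] 0.28 [450. 266.]
spatula_tip [ 0.4396 -0.0885  0.0037] 0.77 [214. 281.]
sand_tin [ 0.4692 -0.3365  0.0318] 0.69 [450. 266.]
```

View pics/w0.png

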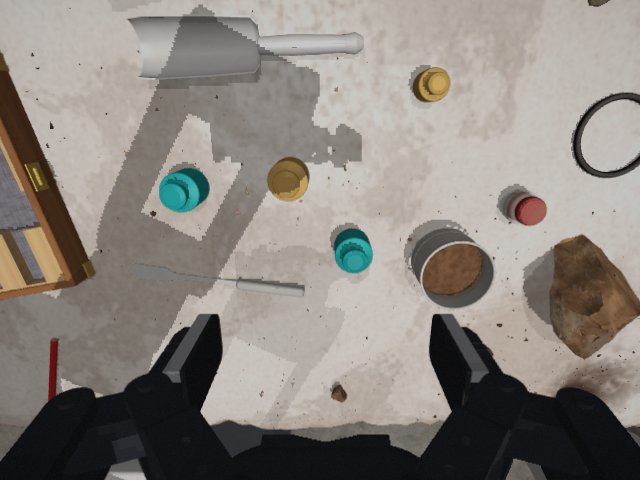

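Wrist view: weight0 at (289,178), weight1 at (433,84), tin at (455,265), turquoise pieces at (184,190) and (353,252), spatula handle at the right end near (300,290), scoop handle pointing right. I'll fit the weight silhouettes.

```bash
cat >> h.py <<'E'
from scipy.optimize import minimize
SZ={'w0':(.019,.032,.050),'w1':(.014,.024,.038)}
def silh(cam,x,y,n,z0=0):
    r,h,H=SZ[n];t=np.linspace(0,2*np.pi,48)
    P=[np.c_[x+k*np.cos(t),y+k*np.sin(t),np.full(48,z0+z)] for k,z in((r,0),(r,h),(r*.5,H))]
    return cv2.convexHull(w2px(cam,np.vstack(P)).astype(np.float32))[:,0]
def brass(im):
    h=cv2.cvtColor(im,cv2.COLOR_BGR2HSV);return cv2.inRange(h,(14,110,40),(30,255,255))
def fitw(cam,im,n,x,y):
    m=brass(im);c=w2px(cam,[x,y,.015])[0];S=4
    rr=int(np.ptp(silh(cam,x,y,n),axis=0).max()*1.1);x0,y0=int(c[0])-rr,int(c[1])-rr
    sub=m[max(y0,0):y0+2*rr,max(x0,0):x0+2*rr];x0=max(x0,0);y0=max(y0,0)
    sub=cv2.resize(sub,None,fx=S,fy=S,interpolation=cv2.INTER_NEAREST)>0
    def f(p):
        g=np.zeros(sub.shape,np.uint8);q=(silh(cam,p[0]/1e3,p[1]/1e3,n)-[x0,y0]+.5)*S
        cv2.fillPoly(g,[np.round(q*16).astype(np.int32)],1,shift=4)
        return -(sub&(g>0)).sum()/(sub|(g>0)).sum()
    r=minimize(f,[x*1e3,y*1e3],method='Nelder-Mead',options=dict(initial_simplex=[[x*1e3,y*1e3],[x*1e3+4,y*1e3],[x*1e3,y*1e3+4]],xatol=.05))
    return r.x/1e3,-r.fun
E
python3 - <<'E'
from h import *
im=cv2.imread('pics/w0.png');t=cv2.imread('pics/top0.png')
for n,x,y in(('w0',.5606,-.1705),('w1',.6444,-.3003)):
    print(n,fitw('wrist',im,n,x,y),fitw('top',t,n,x,y))
E
```

```text
w0 (array([ 0.55561813, -0.17642307]), np.float64(0.9146720416561687)) (array([ 0.56440013, -0.17150169]), np.float64(0.8012446518864255))
w1 (array([ 0.63872804, -0.30629865]), np.float64(0.9121653358384217)) (array([ 0.64715, -0.30255]), np.float64(0.7608841259209645))
```

```bash
python3 -m crank '[[[25,-33,50],[0,0,0],85],[[25,-33,100],[0,0,0],85],[[25,-33,130],[0,0,0],85],[[25,-33,130],[0,0,0],85],[[25,-33,130],[0,0,0],85]]' 40
python3 - <<'E'
from h import *
st()
im=snap('wrist')
p,s=fitw('wrist',im,'w0',.560,-.174);print(p,s,env.search_frame('wrist','weight0')[:3])
m=brass(im);o=im.copy()
cv2.polylines(o,[silh('wrist',*p,'w0').astype(np.int32)],True,(0,0,255));c,_=cv2.findContours(m,0,2);cv2.drawContours(o,c,-1,(255,0,0),1)
cv2.imwrite('pics/w1.png',o)
E
```

```text
clock: 2.85
tool_pos: [0.5571, -0.1782, 0.1204]
tcp_rot: [1.0, -0.001, -0.001, -0.0]
wrist_force: [0.6, -0.7, 0.9]
width: 0.996
grip_force: 0.0
t 2.85 p [ 0.5571 -0.1782  0.1204] yawY -90.1 zax [-0.002  0.001 -1.   ] j [-0.43  0.48  1.68 -0.    0.98  1.15] F [ 0.6 -0.7  0.9] w 0.996 g 0.0
[ 0.55897077 -0.17195112] 0.9590279281229703 [{'xyz': [0.5656, -0.1754, 0.0364], 'score': 0.89}, {'xyz': [0.6464, -0.2941, 0.0236], 'score': 0.7}, {'xyz': [0.4932, -0.2277, 0.0314], 'score': 0.62}]
```

View pics/w1.png

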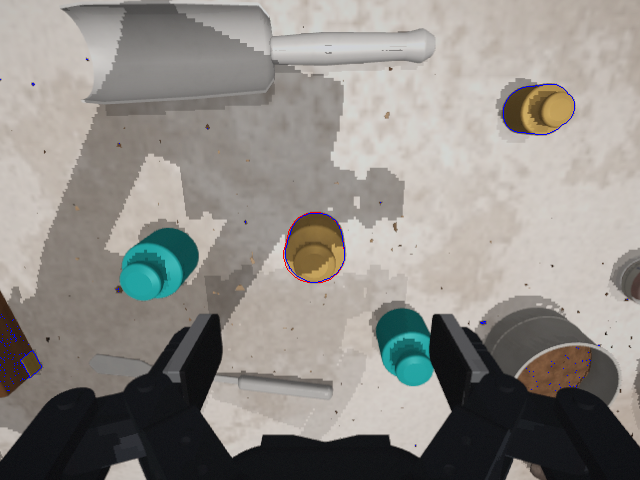

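Run:
```python
from h import *
st();snap('wrist');st();im=snap('wrist');st()
p,s=fitw('wrist',im,'w0',.560,-.174);print(p,s,rel([.5605,-.173,.029],-90))
# direct tool-frame: weight in tool frame
```

```text
t 2.95 p [ 0.5592 -0.1789  0.1227] yawY -90.1 zax [ 0.003 -0.002 -1.   ] j [-0.43  0.48  1.68 -0.    0.98  1.15] F [-0.5 -0.6  0.9] w 0.995 g 0.0
t 3.0 p [ 0.5594 -0.1788  0.123 ] yawY -90.1 zax [ 0.004 -0.002 -1.   ] j [-0.43  0.48  1.68  0.    0.98  1.15] F [ 0.1 -0.6 -0.1] w 0.996 g 0.0
t 3.05 p [ 0.5593 -0.1786  0.1229] yawY -90.1 zax [ 0.004 -0.002 -1.   ] j [-0.43  0.48  1.68  0.    0.98  1.15] F [ 0.6 -0.3 -0.5] w 0.994 g 0.0
[ 0.55783843 -0.17108477] 0.9472097357745861 [[0.8, -5.8, 93.9], [0.1, -0.2, -0.1], [-0.4, -0.2, 179.9]]
```

```bash
python3 -m crank '[[[0.5,-6.5,45],[0,0,0],85],[[0.5,-6.5,93],[0,0,0],85],[[0.5,-6.5,93],[0,0,0],85],[[0.5,-6.5,93],[0,0,0],85],[[0.5,-6.5,93],[0,0,0],20],[[0.5,-6.5,93],[0,0,0],20],[[0.5,-6.5,93],[0,0,0],20],[[0.5,-6.5,93],[0,0,0],20],[[0.5,-6.5,93],[0,0,0],20],[[0.5,-6.5,93],[0,0,0],20]]' 60
python3 -c "
from h import *
st();im=snap('wrist','w2');st()"
```

```text
clock: 4.05
tool_pos: [0.5594, -0.1715, 0.0295]
tcp_rot: [1.0, -0.0, 0.001, 0.001]
wrist_force: [-0.7, -0.1, 11.5]
width: 0.424
grip_force: 59.3
t 4.05 p [ 0.5594 -0.1715  0.0295] yawY -90.0 zax [ 0.003 -0.001 -1.   ] j [-0.42  0.61  1.74 -0.    0.79  1.16] F [-0.7 -0.1 11.5] w 0.424 g 59.3
t 4.1 p [ 0.5595 -0.1715  0.0295] yawY -90.0 zax [ 0.003 -0.001 -1.   ] j [-0.42  0.61  1.74 -0.    0.79  1.16] F [-1.2 -1.3 11.2] w 0.421 g 59.3
```

View pics/w2.png

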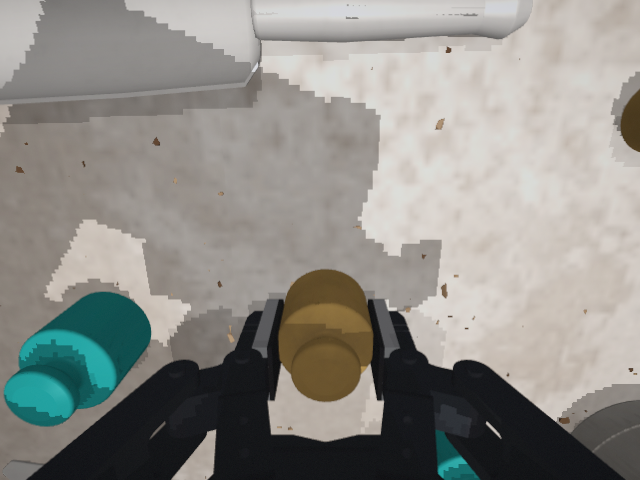

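Weight0 is held at about (325,340), clear of the turquoise piece. I'll lift it, carry it, and look at the case from near by.

```bash
python3 -m crank '[[[0,0,-50],[0,0,0],20],[[0,0,-100],[0,0,0],20],[[0,0,-150],[0,0,0],20],[[-20,-50,-170],[0,0,0],20],[[-40,-100,-170],[0,0,0],20],[[-60,-150,-170],[0,0,0],20],[[-90,-190,-170],[0,0,0],20],[[-90,-240,-170],[0,0,0],20],[[-90,-290,-170],[0,0,0],20],[[-90,-340,-170],[0,0,0],20],[[-90,-360,-170],[0,0,0],20],[[-90,-360,-170],[0,0,0],20]]'
python3 -m crank '[[[0,0,0],[0,0,0],20],[[0,0,0],[0,0,0],20]]'
python3 -c "
from h import *
st();im=snap('wrist','w3');st()
for n in ['case','case_lid','socket_0','lid_edge']: print(n,env.search_frame('wrist',n)[:4])"
```

```text
clock: 5.3
tool_pos: [0.4678, 0.1931, 0.1975]
tcp_rot: [1.0, 0.002, 0.0, -0.001]
wrist_force: [-0.1, -0.4, -4.3]
width: 0.417
grip_force: 63.5
clock: 5.5
tool_pos: [0.4679, 0.1884, 0.1971]
tcp_rot: [1.0, -0.001, -0.001, 0.0]
wrist_force: [-0.3, 0.7, -4.7]
width: 0.418
grip_force: 63.6
t 5.5 p [0.4679 0.1884 0.1971] yawY -90.1 zax [-0.001 -0.001 -1.   ] j [ 0.25  0.28  1.78 -0.    1.08  1.82] F [-0.3  0.7 -4.7] w 0.418 g 63.6
t 5.55 p [0.4681 0.1882 0.1971] yawY -90.1 zax [-0.001 -0.001 -1.   ] j [ 0.25  0.28  1.78 -0.    1.08  1.82] F [-0.8  0.4 -4.6] w 0.42 g 63.6
case [{'xyz': [0.517, 0.2816, 0.0356], 'score': 0.72}]
case_lid [{'xyz': [0.4902, 0.3191, 0.1052], 'score': 0.82}]
socket_0 [{'xyz': [0.5148, 0.2853, 0.0385], 'score': 0.76}]
lid_edge [{'xyz': [0.4922, 0.3247, 0.1046], 'score': 0.7}]
```

View pics/w3.png

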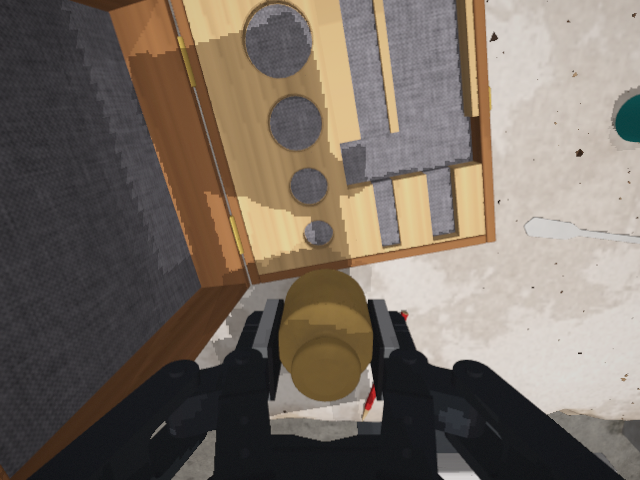

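```bash
cat >> h.py <<'E'
def fitcase(uv,pts,cam='wrist',zs=.032):
    W=np.array([px2w(cam,*p,z)[:2] for p,z in zip(uv,np.broadcast_to(zs,len(uv)))]);Q=np.array(pts)/1e3
    a,b=W-W.mean(0),Q-Q.mean(0)
    th=np.arctan2((b[:,0]*a[:,1]-b[:,1]*a[:,0]).sum(),(a*b).sum());M=np.array([[np.cos(th),-np.sin(th)],[np.sin(th),np.cos(th)]])
    t=W.mean(0)-M@Q.mean(0);print('case',t.round(4),np.degrees(th).round(2),'res mm',((W-(Q@M.T+t))*1e3).round(1).tolist());return t,M
E
python3 - <<'E'
from h import *
im=cv2.imread('pics/w3.png')
fitcase([(278,40),(295,123),(308.5,186.5),(318.5,233.5),(492,240)],[(67,39),(10,39),(-39,39),(-79,39),(-112,-104)],zs=[.032]*4+[.034])
# held weight in tool frame, from w3: brass mask + fit with z0
m=brass(im);s=env.read_state();tp=np.array(s['tool_pos'])
z0=tp[2]-.0295
g0=np.zeros((480,640),np.uint8);roi=np.zeros_like(g0);roi[266:405,278:374]=1;m=(m>0)&(roi>0)
def f(p):
    g=np.zeros_like(g0);cv2.fillPoly(g,[np.round(silh('wrist',p[0]/1e3,p[1]/1e3,'w0',z0)*16).astype(np.int32)],1,shift=4);g=g&roi
    return -(m&(g>0)).sum()/(m|(g>0)).sum()
x=tp[:2]*1e3
r=minimize(f,x,method='Nelder-Mead',options=dict(initial_simplex=[x,x+[4,0],x+[0,4]],xatol=.05));print('weight-tcp mm',r.x-x,r.fun)
E
```

```text
case [0.5424 0.1711] 10.6 res mm [[-1.2, -0.8], [-0.4, -0.6], [0.0, -0.8], [0.4, -1.0], [1.2, 3.1]]
weight-tcp mm [-2.006073    0.16139221] -0.95986328125
```

```bash
python3 -m crank '[[[40,-12,0],[0,0,0],20],[[78.5,-22.5,0],[0,0,0],20],[[78.5,-22.5,50],[0,0,0],20],[[78.5,-22.5,90],[0,0,0],20],[[78.5,-22.5,115],[0,0,0],20],[[78.5,-22.5,115],[0,0,0],20],[[78.5,-22.5,115],[0,0,0],20]]'
python3 -c "
from h import *
st();im=snap('wrist')
s=env.read_state();z0=s['tool_pos'][2]-.0295
p=np.array(s['tool_pos'])
o=cv2.resize(im[200:420,220:430],None,fx=2.7,fy=2.7,interpolation=2)
cv2.imwrite('pics/w4.png',o)"
```

```text
clock: 6.45
tool_pos: [0.5473, 0.2114, 0.0825]
tcp_rot: [1.0, -0.001, -0.0, 0.0]
wrist_force: [0.6, 0.2, -4.5]
width: 0.421
grip_force: 63.6
t 6.45 p [0.5473 0.2114 0.0825] yawY -90.1 zax [-0.001 -0.    -1.   ] j [0.25 0.53 1.7  0.   0.91 1.82] F [ 0.6  0.2 -4.5] w 0.421 g 63.6
```

View pics/w4.png

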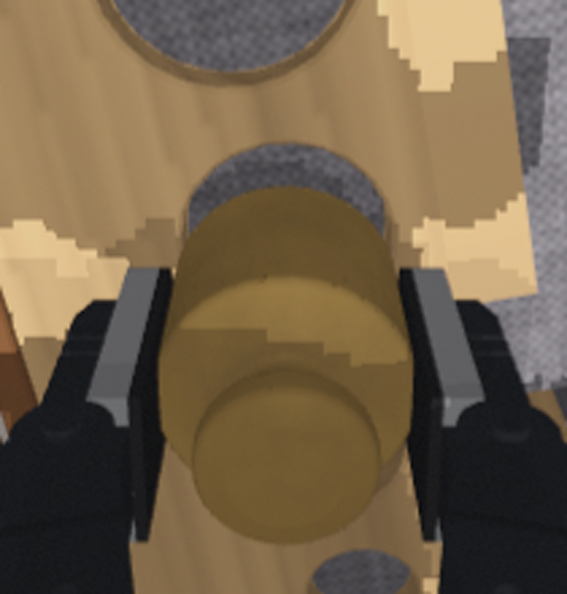

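```bash
python3 -c "
from h import *
st();s=env.read_state();p=np.array(s['tool_pos'])
a=px2w('wrist',325.9-.2,252.6-.2,.032);b=px2w('wrist',325.9-.2,269.3-.2,p[2]-.0295)
print('socket',a-[.0205,0,0],'weight',b-[.019,0,0], 'diff mm',1e3*(a-b)[:2]-[1.5,0])"
```

```text
t 6.5 p [0.5484 0.2117 0.0836] yawY -90.1 zax [ 0.002  0.001 -1.   ] j [0.25 0.53 1.7  0.   0.9  1.82] F [ 0.7 -0.5 -3.9] w 0.421 g 63.6
socket [0.5443358  0.21157683 0.032     ] weight [0.54622107 0.2115906  0.05411824] diff mm [-1.88527224 -0.01377018]
```

```bash
python3 -m crank '[[[-1.9,0,0],[0,0,0],20],[[-1.9,0,12],[0,0,0],20],[[-1.9,0,20],[0,0,0],20],[[-1.9,0,26],[0,0,0],20],[[-1.9,0,30],[0,0,0],20],[[-1.9,0,30],[0,0,0],20]]' 25
python3 -c "
from h import *
st();im=snap('wrist');o=cv2.resize(im[180:420,200:450],None,fx=2.4,fy=2.4,interpolation=2)
cv2.imwrite('pics/w5.png',o);st()"
```

```text
clock: 7.1
tool_pos: [0.5449, 0.2117, 0.0519]
tcp_rot: [1.0, -0.0, -0.0, 0.0]
wrist_force: [-0.6, 0.4, -6.1]
width: 0.416
grip_force: 63.6
t 7.1 p [0.5449 0.2117 0.0519] yawY -90.0 zax [-0.001 -0.    -1.   ] j [0.25 0.58 1.73 0.   0.84 1.82] F [-0.6  0.4 -6.1] w 0.416 g 63.6
t 7.15 p [0.5451 0.2117 0.052 ] yawY -90.0 zax [-0. -0. -1.] j [0.25 0.58 1.73 0.   0.84 1.82] F [ 0.4 -0.3 -5.7] w 0.417 g 63.6
```

View pics/w5.png

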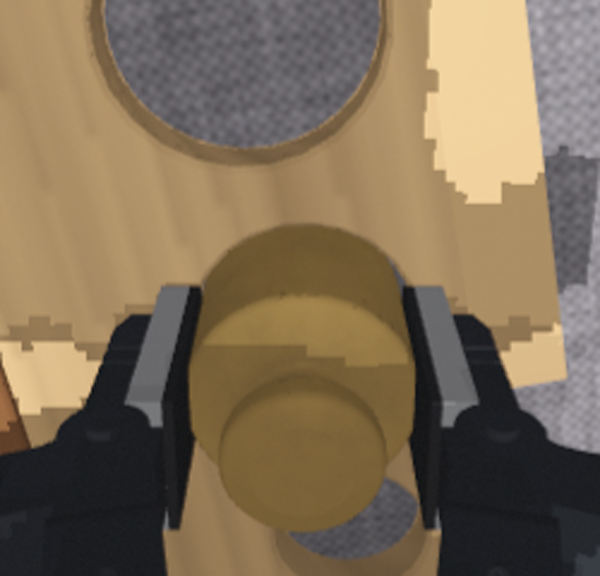

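Weight0 is down in its socket with no contact load. I'll release it and move to weight1.

```bash
python3 -m crank '[[[0,0,0],[0,0,0],56],[[0,0,0],[0,0,0],56],[[0,0,0],[0,0,0],56],[[0,0,-10],[0,0,0],56],[[0,0,-50],[0,0,0],56],[[0,0,-100],[0,0,0],70],[[10,48,-100],[0,0,0],85],[[20,96,-100],[0,0,0],85],[[30,144,-100],[0,0,0],85],[[40,192,-100],[0,0,0],85],[[50,240,-100],[0,0,0],85]]' 40
python3 -m crank '[[[10,48,0],[0,0,0],85],[[20,96,0],[0,0,0],85],[[30,144,0],[0,0,0],85],[[40,192,0],[0,0,0],85],[[50,240,0],[0,0,0],85],[[50,272,15],[0,0,0],85],[[50,272,30],[0,0,0],85],[[50,272,30],[0,0,0],85],[[50,272,30],[0,0,0],85]]'
python3 - <<'E'
from h import *
st()
im=snap('wrist','w6')
p,s=fitw('wrist',im,'w1',.645,-.30);print(p,s,env.search_frame('wrist','weight1')[:3])
print(rel([*p,.028]));st()
E
```

```text
clock: 8.25
tool_pos: [0.5954, -0.0302, 0.1536]
tcp_rot: [1.0, -0.0, 0.001, 0.0]
wrist_force: [0.7, -0.3, -0.0]
width: 0.996
grip_force: 0.0
clock: 9.15
tool_pos: [0.6442, -0.2989, 0.1222]
tcp_rot: [1.0, -0.0, -0.001, -0.001]
wrist_force: [-0.4, -0.1, -0.3]
width: 0.994
grip_force: 0.0
t 9.15 p [ 0.6442 -0.2989  0.1222] yawY -90.0 zax [-0.001  0.002 -1.   ] j [-0.53  0.63  1.37  0.    1.14  1.04] F [-0.4 -0.1 -0.3] w 0.994 g 0.0
[ 0.64188935 -0.30148802] 0.9333518660087566 [{'xyz': [0.5012, -0.2357, 0.0249], 'score': 0.73}, {'xyz': [0.6502, -0.3018, 0.0211], 'score': 0.65}, {'xyz': [0.558, -0.0779, 0.0262], 'score': 0.59}]
[[-3.3, 2.6, 95.2]]
t 9.25 p [ 0.6452 -0.2989  0.1232] yawY -90.0 zax [ 0.001  0.    -1.   ] j [-0.53  0.63  1.37  0.    1.14  1.04] F [-0.1  1.   0.2] w 0.997 g 0.0
```

```bash
python3 -m crank '[[[-3.5,2.5,45],[0,0,0],85],[[-3.5,2.5,94],[0,0,0],85],[[-3.5,2.5,94],[0,0,0],85],[[-3.5,2.5,94],[0,0,0],85],[[-3.5,2.5,94],[0,0,0],10],[[-3.5,2.5,94],[0,0,0],10],[[-3.5,2.5,94],[0,0,0],10],[[-3.5,2.5,94],[0,0,0],10],[[-3.5,2.5,94],[0,0,0],10],[[-3.5,2.5,94],[0,0,0],10],[[-3.5,2.5,94],[0,0,0],10]]' 50
python3 -m crank '[[[0,0,-50],[0,0,0],10],[[0,0,-100],[0,0,0],10],[[0,0,-150],[0,0,0],10],[[-30,-40,-170],[0,0,0],10],[[-50,-85,-170],[0,0,0],10],[[-70,-130,-170],[0,0,0],10],[[-90,-175,-170],[0,0,0],10],[[-110,-220,-170],[0,0,0],10],[[-130,-265,-170],[0,0,0],10],[[-150,-310,-170],[0,0,0],10]]'
python3 -m crank '[[[-5,-50,0],[0,0,0],10],[[-10,-100,0],[0,0,0],10],[[-10,-150,0],[0,0,0],10],[[-10,-190,50],[0,0,0],10],[[-10,-190,80],[0,0,0],10],[[-10,-190,80],[0,0,0],10],[[-10,-190,80],[0,0,0],10]]'
python3 -c "
from h import *
st();print(rel([.4978,.2022,.06]))"
```

```text
clock: 10.35
tool_pos: [0.642, -0.3031, 0.0301]
tcp_rot: [1.0, -0.0, 0.001, 0.0]
wrist_force: [-0.5, 0.9, 6.2]
width: 0.303
grip_force: 48.9
clock: 11.35
tool_pos: [0.4901, 0.0088, 0.1986]
tcp_rot: [1.0, -0.001, 0.0, -0.0]
wrist_force: [0.8, 0.8, -1.9]
width: 0.297
grip_force: 50.2
clock: 12.05
tool_pos: [0.4808, 0.1969, 0.1182]
tcp_rot: [1.0, -0.0, -0.001, 0.0]
wrist_force: [-0.6, -0.4, -1.8]
width: 0.301
grip_force: 50.3
t 12.05 p [0.4808 0.1969 0.1182] yawY -90.0 zax [-0.003 -0.001 -1.   ] j [ 0.26  0.41  1.82 -0.    0.91  1.83] F [-0.6 -0.4 -1.8] w 0.301 g 50.3
[[17.2, -5.4, 58.1]]
```

```bash
python3 -m crank '[[[16,-5.4,10],[0,0,0],10],[[16,-5.4,40],[0,0,0],10],[[16,-5.4,40],[0,0,0],10],[[16,-5.4,40],[0,0,0],10],[[16,-5.4,40],[0,0,0],10]]'
python3 -c "
from h import *
st();im=snap('wrist');st()
o=cv2.resize(im[180:400,220:430],None,fx=2.7,fy=2.7,interpolation=2)
cv2.imwrite('pics/w7.png',o)"
```

```text
clock: 12.55
tool_pos: [0.4986, 0.2023, 0.0803]
tcp_rot: [1.0, -0.001, 0.001, -0.0]
wrist_force: [0.1, 0.3, -2.2]
width: 0.298
grip_force: 50.3
t 12.55 p [0.4986 0.2023 0.0803] yawY -90.1 zax [ 0.002  0.001 -1.   ] j [0.26 0.49 1.82 0.   0.84 1.83] F [ 0.1  0.3 -2.2] w 0.298 g 50.3
t 12.6 p [0.4986 0.2025 0.0801] yawY -90.1 zax [ 0.002  0.001 -1.   ] j [0.26 0.49 1.82 0.   0.84 1.83] F [-1.4 -0.2 -1.7] w 0.301 g 50.3
```

View pics/w7.png

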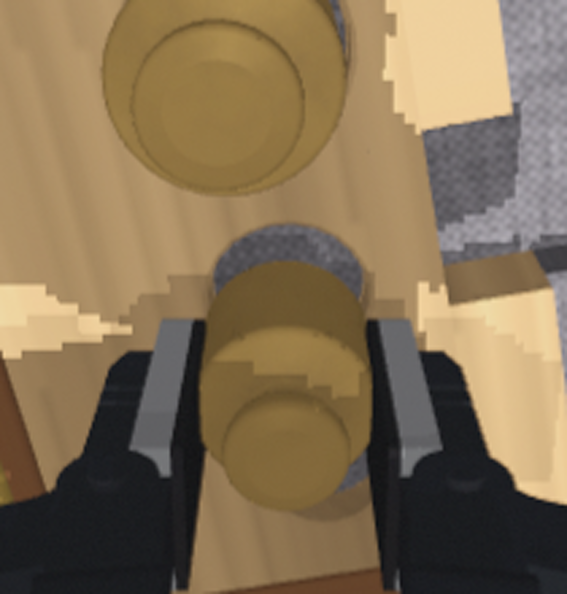

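```bash
python3 -c "
from h import *
st();s=env.read_state();p=np.array(s['tool_pos'])
f=lambda u,v:(220+u/2.7-.3,180+v/2.7-.3)
a=px2w('wrist',*f(289.5,222),.032);b=px2w('wrist',*f(286,262),p[2]-.0301)
print('socket',a-[.0155,0,0],'weight',b-[.014,0,0], 'diff mm',1e3*(a-b)[:2]-[1.5,0])"
```

```text
t 12.6 p [0.4986 0.2025 0.0801] yawY -90.1 zax [ 0.002  0.001 -1.   ] j [0.26 0.49 1.82 0.   0.84 1.83] F [-1.4 -0.2 -1.7] w 0.301 g 50.3
socket [0.49581757 0.20173998 0.032     ] weight [0.49744106 0.20239688 0.05004615] diff mm [-1.62349463 -0.65690867]
```

Weight0 stands upright in socket 0, and weight1 is above its socket, about 1.6 mm off in x. I'll correct that, seat it and move on to the scoop.

```bash
python3 -m crank '[[[-1.6,0.7,0],[0,0,0],10],[[-1.6,0.7,10],[0,0,0],10],[[-1.6,0.7,18],[0,0,0],10],[[-1.6,0.7,24],[0,0,0],10],[[-1.6,0.7,27],[0,0,0],10],[[-1.6,0.7,27],[0,0,0],10]]'
python3 -c "
from h import *
st()"
python3 -m crank '[[[0,0,0],[0,0,0],46],[[0,0,0],[0,0,0],46],[[0,0,0],[0,0,0],46],[[0,0,-10],[0,0,0],46],[[0,0,-60],[0,0,0],46],[[0,0,-110],[0,0,0],46],[[0,0,-150],[0,0,0],46]]' 
python3 -c "
from h import *
im=snap('wrist');cv2.imwrite('pics/w8.png',cv2.resize(im[150:450,160:480],None,fx=1.8,fy=1.8))"
python3 -m crank '[[[18,37,0],[0,0,-8],85],[[36,74,0],[0,0,-16],85],[[54,111,0],[0,0,-24],85],[[72,148,0],[0,0,-32],85],[[90,185,0],[0,0,-40],85],[[108,222,0],[0,0,-48],85],[[126,259,0],[0,0,-56],85],[[144,296,0],[0,0,-64],85],[[162,333,0],[0,0,-72],85],[[175,370,0],[0,0,-80],85],[[180,370,0],[0,0,-88],85],[[180,370,0],[0,0,-90],85]]' 
python3 -m crank '[[[0,0,0],[0,0,0],85],[[0,0,0],[0,0,0],85]]'
python3 -c "
from h import *
st();snap('wrist','w9')"
```

```text
clock: 13.2
tool_pos: [0.4953, 0.2018, 0.052]
tcp_rot: [1.0, -0.0, -0.001, 0.0]
wrist_force: [-4.7, -2.1, 15.0]
width: 0.301
grip_force: 51.9
t 13.2 p [0.4953 0.2018 0.052 ] yawY -90.0 zax [-0.001 -0.    -1.   ] j [0.26 0.53 1.84 0.   0.78 1.83] F [-4.7 -2.1 15. ] w 0.301 g 51.9
clock: 13.9
tool_pos: [0.4965, 0.2021, 0.2044]
tcp_rot: [1.0, -0.0, 0.001, -0.0]
wrist_force: [1.6, 0.4, -0.5]
width: 0.539
grip_force: 0.0
clock: 15.15
tool_pos: [0.6764, -0.17, 0.2012]
tcp_rot: [0.707, 0.708, 0.0, 0.0]
wrist_force: [-0.3, 0.3, -0.3]
width: 0.995
grip_force: 0.0
clock: 15.35
tool_pos: [0.6755, -0.168, 0.2013]
tcp_rot: [0.708, 0.706, -0.0, -0.0]
wrist_force: [0.2, 0.1, -0.6]
width: 0.996
grip_force: 0.0
t 15.35 p [ 0.6755 -0.168   0.2013] yawY -0.1 zax [-0.  0. -1.] j [-0.34  0.54  1.34  0.    1.27 -0.34] F [ 0.2  0.1 -0.6] w 0.996 g 0.0
```

View pics/w9.png

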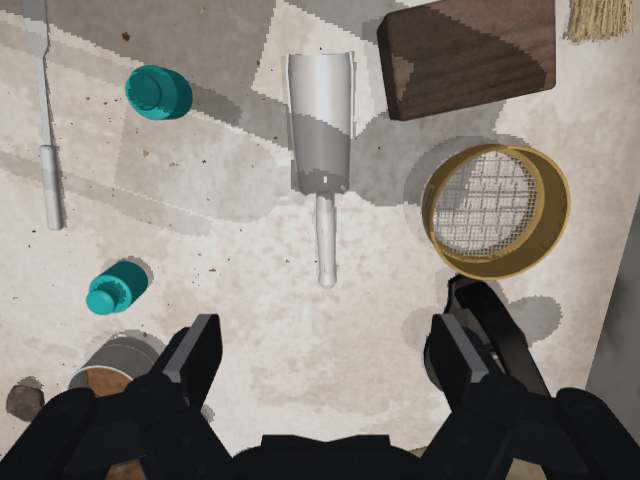

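The scoop lies with its bowl up in the image at (321,60–190) and its handle from (324,197) to (328,280), clear of the neighbours. Weight1 met the floor at the correct seated height (bottom at z≈22 mm).

Run:
```python
from h import *
im=cv2.imread('pics/w9.png')
a=px2w('wrist',324,197,.014);b=px2w('wrist',327.5,278,.013);t=px2w('wrist',320.5,53,.022)
print(a,b,t, np.linalg.norm(a-b),np.linalg.norm(b-t))
d=(b-a)[:2]/np.linalg.norm((b-a)[:2]);print('axis deg',np.degrees(np.arctan2(d[1],d[0])), np.degrees(np.arctan2(*(b-t)[[1,0]])))
g=b[:2]-d*.071; print('grip',g)
yaw=np.degrees(np.arctan2(d[1],d[0]))+90;print(rel([*g,.022],yaw))
# weight1 check in top picture
T=snap('top');print(fitw('top',T,'w1',.496,.202), fitw('top',T,'w0',.545,.211))
```

```text
[ 0.67368686 -0.15214832  0.014     ] [ 0.67669855 -0.22866298  0.013     ] [ 0.67144541 -0.04214371  0.022     ] 0.0765804395576702 0.18681015683534738
axis deg -87.74595315424357 -88.38674602000643
grip [ 0.67390609 -0.15771791]
[[10.1, -1.6, 179.4], [-0.0, -0.0, -2.3], [-0.0, 0.0, 177.7]]
(array([0.50413672, 0.21300781]), np.float64(0.2963506711409396)) (array([0.52993359, 0.21979395]), np.float64(0.20386125654450263))
```

```bash
python3 -m crank '[[[-2,-1,50],[0,0,-2],50],[[-2,-1,100],[0,0,-2],45],[[-2,-1,140],[0,0,-2],45],[[-2,-1,165],[0,0,-2],45],[[-2,-1,178],[0,0,-2],45],[[-2,-1,179],[0,0,-2],45],[[-2,-1,179],[0,0,-2],45]]' 
python3 -m crank '[[[0,0,0],[0,0,0],8],[[0,0,0],[0,0,0],8],[[0,0,0],[0,0,0],8],[[0,0,0],[0,0,0],8],[[0,0,0],[0,0,0],8],[[0,0,0],[0,0,0],8]]' 80
python3 -m crank '[[[0,0,-20],[0,0,0],8],[[0,0,-60],[0,0,0],8],[[0,0,-100],[0,0,0],8],[[0,0,-130],[0,0,0],8],[[0,0,-130],[0,0,0],8]]'
python3 - <<'E'
from h import *
st();im=snap('wrist','w10')
for n in ['scoop','scoop_tip']:
    for d in env.search_frame('wrist',n)[:2]: print(n,d,w2px('wrist',d['xyz']))
E
```

```text
clock: 16.15
tool_pos: [0.6756, -0.1703, 0.0234]
tcp_rot: [0.695, 0.719, 0.0, 0.001]
wrist_force: [0.6, -0.4, -0.2]
width: 0.528
grip_force: 0.0
clock: 16.75
tool_pos: [0.676, -0.1706, 0.0243]
tcp_rot: [0.695, 0.719, 0.001, 0.001]
wrist_force: [-1.3, 0.9, 7.2]
width: 0.171
grip_force: 78.1
clock: 17.25
tool_pos: [0.6782, -0.1714, 0.1585]
tcp_rot: [0.695, 0.719, 0.002, 0.005]
wrist_force: [1.3, -1.1, -0.9]
width: 0.17
grip_force: 78.2
t 17.25 p [ 0.6782 -0.1714  0.1585] yawY 2.0 zax [ 0.01  -0.003 -1.   ] j [-0.35  0.58  1.38  0.    1.18 -0.38] F [ 1.3 -1.1 -0.9] w 0.17 g 78.2
scoop {'xyz': [0.6746, -0.0999, 0.1396], 'score': 0.85} [[332.97761701 153.40625308]]
scoop_tip {'xyz': [0.6765, -0.1025, 0.1423], 'score': 0.89} [[341.15669046 163.47233306]]
```

```bash
python3 -m crank '[[[28,-14,0],[0,0,8],8],[[56,-28,0],[0,0,16],8],[[84,-43,0],[0,0,24],8],[[112,-57,0],[0,0,32],8],[[140,-72,0],[0,0,40],8],[[168,-86,0],[0,0,48],8],[[196,-100,0],[0,0,56],8],[[224,-115,0],[0,0,64],8],[[252,-130,0],[0,0,72],8],[[279,-144,0],[0,0,80],8],[[279,-144,20],[0,0,81.4],8],[[279,-144,40],[0,0,81.4],8]]'
python3 -m crank '[[[0,0,0],[0,0,0],8],[[0,0,0],[0,0,0],8],[[0,0,0],[0,0,0],8]]'
python3 - <<'E'
from h import *
st();im=snap('wrist','w11');st()
print(rel([.5248,.1027,.1],-79.35))
E
```

```text
clock: 18.6
tool_pos: [0.5197, 0.1047, 0.1108]
tcp_rot: [0.996, 0.092, -0.001, -0.0]
wrist_force: [0.3, 0.8, -1.6]
width: 0.174
grip_force: 78.3
clock: 18.9
tool_pos: [0.5216, 0.1036, 0.1125]
tcp_rot: [0.996, 0.092, -0.0, -0.0]
wrist_force: [-0.2, -0.4, -1.2]
width: 0.173
grip_force: 78.3
t 18.9 p [0.5216 0.1036 0.1125] yawY -79.5 zax [-0.  0. -1.] j [0.07 0.43 1.8  0.   0.91 1.45] F [-0.2 -0.4 -1.2] w 0.173 g 78.3
t 18.95 p [0.5218 0.1036 0.1128] yawY -79.5 zax [ 0.001  0.    -1.   ] j [0.07 0.43 1.8  0.   0.91 1.45] F [ 0.7  0.  -0.7] w 0.171 g 78.3
[[2.7, 1.4, 12.8], [-0.0, -0.0, -0.1], [-0.1, 0.0, 179.9]]
```

View pics/w11.png

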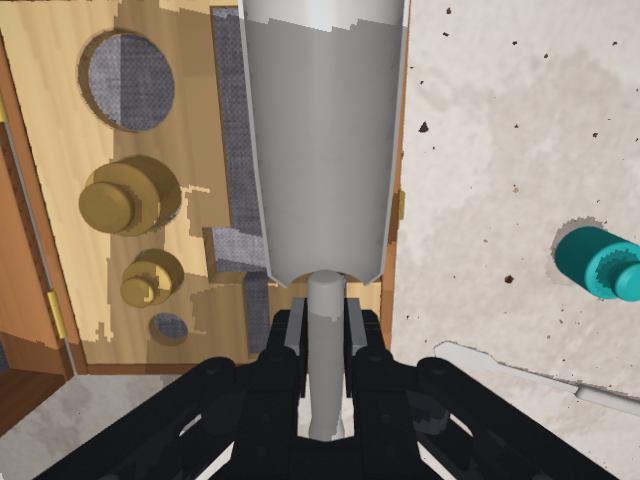

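The scoop is centred at column 325 and parallel to the case. Both weights stand in their sockets. I'll check my case model against the pixels: trough corners near (205,228) and (213,283), rear corners near (78,373).

```bash
cat >> h.py <<'E'
CT=np.array([.5415,.171]);CA=np.radians(10.65);CM=np.array([[np.cos(CA),-np.sin(CA)],[np.sin(CA),np.cos(CA)]])
def cw(x,y,z):return np.r_[CT+CM@(np.array([x,y])/1e3),z/1e3]
E
python3 - <<'E'
from h import *
for q in [(-46,9,32),(-10,9,32),(-10,-8,32),(102,-8,32),(-112,104,34),(-46,-11,32),(-46,-27,32),(-101,-11,32),(10,39,82),(-39,39,60),(-39,39,22),(67,39,32)]: print(q,w2px('wrist',cw(*q))[0].round(0))
# held-scoop geometry: bowl heel & bowl edges relative
st()
for n in ['scoop','scoop_tip','spatula_mid']: print(env.search_frame('wrist',n)[:2])
E
```

```text
(-46, 9, 32) [208. 283.]
(-10, 9, 32) [201. 226.]
(-10, -8, 32) [231. 226.]
(102, -8, 32) [211.   2.]
(-112, 104, 34) [ 75. 374.]
(-46, -11, 32) [241. 282.]
(-46, -27, 32) [267. 282.]
(-101, -11, 32) [247. 358.]
(10, 39, 82) [ 91. 215.]
(-39, 39, 60) [135. 294.]
(-39, 39, 22) [164. 266.]
(67, 39, 32) [126.  82.]
t 18.95 p [0.5218 0.1036 0.1128] yawY -79.5 zax [ 0.001  0.    -1.   ] j [0.07 0.43 1.8  0.   0.91 1.45] F [ 0.7  0.  -0.7] w 0.171 g 78.3
[{'xyz': [0.5921, 0.1087, 0.0931], 'score': 0.67}]
[{'xyz': [0.5948, 0.1132, 0.0962], 'score': 0.97}]
[{'xyz': [0.451, 0.2711, 0.0379], 'score': 0.36}, {'xyz': [0.5962, 0.1101, 0.098], 'score': 0.17}]
```

Run:
```python
from h import *
s=env.read_state();r=R.from_quat(s['tcp_rot']);p=np.array(s['tool_pos'])
for u,v,z in [(277,285,.109),(375,283,.109),(325,270,.109),(240,10,.109),(407,10,.109),(327,436,.10)]:
    print((u,v),(r.inv().apply(px2w('wrist',u,v,z)-p)*1e3).round(1))
im=cv2.imread('pics/w11.png');g=cv2.cvtColor(im,6)
for v in (60,120,200): print(v,g[v,225:425:4].tolist())
```

```text
(277, 285) [ 21.3 -18.7   4. ]
(375, 283) [22.2 18.7  4. ]
(325, 270) [27.6 -0.4  4. ]
(240, 10) [112.8 -25.9   4.1]
(407, 10) [112.8  24.4   4.1]
(327, 436) [-62.9   0.5  12.9]
60 [85, 85, 82, 86, 82, 151, 103, 109, 117, 122, 125, 129, 132, 134, 137, 138, 140, 142, 144, 145, 145, 149, 155, 157, 158, 156, 155, 151, 147, 144, 143, 142, 139, 137, 136, 132, 130, 127, 123, 120, 115, 110, 98, 96, 150, 123, 205, 212, 215, 212]
120 [78, 74, 81, 94, 85, 86, 140, 138, 110, 117, 123, 127, 131, 133, 136, 140, 142, 143, 145, 148, 149, 152, 154, 155, 156, 155, 155, 151, 148, 147, 146, 144, 142, 139, 136, 134, 131, 128, 124, 120, 113, 108, 102, 152, 125, 212, 213, 215, 216, 218]
200 [132, 81, 87, 90, 95, 82, 84, 99, 111, 144, 110, 119, 125, 131, 135, 138, 140, 143, 145, 148, 149, 151, 152, 153, 155, 155, 153, 151, 150, 149, 147, 144, 142, 141, 138, 134, 131, 125, 118, 110, 100, 151, 81, 79, 124, 215, 212, 213, 214, 215]
```

```bash
python3 -m crank '[[[2.4,2,0],[0,0,0.3],8],[[2.4,2,30],[0,0,0.3],8],[[2.4,2,50],[0,0,0.3],8],[[2.4,2,58],[0,0,0.3],8],[[2.4,2,58],[0,0,0.3],8]]'
python3 -m crank '[[[0,0,4],[0,0,0],8],[[0,0,8],[0,0,0],8],[[0,0,11],[0,0,0],8],[[0,0,11],[0,0,0],8]]'
python3 -c "
from h import *
st();snap('wrist','w12')
for q in [(-46,9,32),(-46,-27,32),(-10,-8,32),(10,39,82)]: print(q,w2px('wrist',cw(*q))[0].round(0))
"
```

```text
clock: 19.6
tool_pos: [0.5235, 0.102, 0.0536]
tcp_rot: [0.996, 0.089, -0.001, -0.0]
wrist_force: [-0.4, 0.1, -0.6]
width: 0.17
grip_force: 78.3
clock: 20.0
tool_pos: [0.5249, 0.1023, 0.0437]
tcp_rot: [0.996, 0.089, 0.001, -0.0]
wrist_force: [1.8, 0.0, 1.5]
width: 0.175
grip_force: 78.4
t 20.0 p [0.5249 0.1023 0.0437] yawY -79.7 zax [ 0.002  0.    -1.   ] j [0.06 0.54 1.85 0.   0.75 1.45] F [1.8 0.  1.5] w 0.175 g 78.4
(-46, 9, 32) [158. 358.]
(-46, -27, 32) [240. 357.]
(-10, -8, 32) [186. 283.]
(10, 39, 82) [-72. 297.]
```

```bash
python3 -m crank '[[[0,0,2.5],[0,0,0],8],[[0,0,2.5],[0,0,0],8],[[0,0,2.5],[0,0,0],27],[[0,0,2.5],[0,0,0],27],[[0,0,2.5],[0,0,0],27],[[0,0,-10],[0,0,0],27],[[0,0,-50],[0,0,0],27],[[0,0,-100],[0,0,0],40],[[0,0,-120],[0,0,0],60],[[0,0,-120],[0,0,0],60],[[0,0,-120],[0,0,0],60]]'
python3 - <<'E'
from h import *
st();im=snap('wrist','w13')
for n in ['scoop','scoop_tip','spatula_mid','spatula_tip']: print(n,env.search_frame('wrist',n)[:2])
print('expect bowl mid',cw(45,-64,25),'tip',cw(99,-64,37.5))
T=snap('top','top1')
for n in ['scoop','spatula_mid','spatula_tip','sand_tin']: print(n,env.search_frame('top',n)[:2])
g=cv2.cvtColor(im,6)
for x in (-80,-60,20,60):
    uv=[w2px('wrist',cw(x,y,34))[0] for y in range(-104,-20,4)]
    print(x,[int(g[int(b),int(a)]) if 0<=b<480 else -1 for a,b in uv])
E
```

```text
clock: 21.15
tool_pos: [0.524, 0.1022, 0.1639]
tcp_rot: [0.996, 0.089, 0.0, -0.0]
wrist_force: [-1.1, -0.8, -0.8]
width: 0.703
grip_force: 0.0
t 21.15 p [0.524  0.1022 0.1639] yawY -79.7 zax [ 0.001  0.    -1.   ] j [0.06 0.36 1.75 0.   1.03 1.45] F [-1.1 -0.8 -0.8] w 0.703 g 0.0
scoop [{'xyz': [0.5918, 0.1076, 0.0195], 'score': 0.65}]
scoop_tip [{'xyz': [0.5987, 0.1112, 0.0234], 'score': 0.97}]
spatula_mid [{'xyz': [0.4434, -0.0995, 0.005], 'score': 0.64}, {'xyz': [0.5034, 0.1984, 0.0437], 'score': 0.6}]
spatula_tip [{'xyz': [0.4423, -0.1007, 0.0023], 'score': 0.57}]
expect bowl mid [0.59755263 0.11641884 0.025     ] tip [0.65062245 0.12639853 0.0375    ]
scoop [{'xyz': [0.5149, 0.2903, 0.0393], 'score': 0.74}, {'xyz': [0.5277, -0.4041, 0.0376], 'score': 0.71}]
spatula_mid [{'xyz': [0.4439, -0.0793, 0.0054], 'score': 0.7}]
spatula_tip [{'xyz': [0.4431, -0.0833, 0.0043], 'score': 0.71}, {'xyz': [0.4942, 0.094, 0.0402], 'score': 0.28}]
sand_tin [{'xyz': [0.4727, -0.3344, 0.0267], 'score': 0.94}, {'xyz': [0.5167, 0.2913, 0.0375], 'score': 0.3}]
-80 [117, 118, 163, 180, 176, 184, 182, 178, 120, 183, 202, 178, 68, 104, 111, 105, 110, 112, 106, 90, 76]
-60 [152, 117, 142, 178, 179, 185, 183, 177, 125, 188, 206, 181, 72, 104, 111, 107, 112, 112, 107, 100, 68]
20 [146, 80, 105, 196, 79, 128, 130, 139, 145, 152, 160, 153, 146, 140, 131, 113, 76, 128, 132, 90, 81]
60 [211, 129, 103, 194, 168, 144, 129, 137, 141, 150, 158, 153, 146, 140, 133, 117, 107, 129, 132, 82, 85]
```

The scoop is home: its bowl profile is centred on case y=-64 and the handle on the same line. Next is the spatula, estimated from pixels I've already seen in w0, w9 and w11.

```bash
cat >> h.py <<'E'
def pxpose(u,v,z,p,yaw):
    "world point from wrist pixel for tool-down TCP pose"
    c=env.calibration('wrist');s=env.read_state();r=R.from_quat(s['tcp_rot']).as_matrix();T=np.array(c['T'])
    co=r.T@(T[:3,3]-s['tool_pos']);cr=r.T@T[:3,:3]
    a=np.radians(yaw);g=np.c_[[-np.sin(a),np.cos(a),0],[np.cos(a),np.sin(a),0],[0,0,-1.]]
    K=np.array(c['K'],float);q=cv2.undistortPoints(np.array([[[u,v]]],float),K,np.array(c['dist_coeffs'],float))[0,0]
    o=np.array(p)+g@co;d=g@cr@np.array([q[0],-q[1],-1.]);return o+d*(z-o[2])/d[2]
E
python3 - <<'E'
from h import *
P0=([.5347,-.2071,.2504],-89.9);P9=([.6755,-.168,.2013],-.1);P11=([.5217,.1036,.1126],-79.5)
for l,uv,P in [('tip',(135,265),P0),('end',(304,291),P0),('hst',(237,284),P0),('end',(55,228),P9),('hst',(46,146),P9),('tip',(437,347),P11),('hst',(577,390),P11)]:
    print(l,pxpose(*uv,.005,*P).round(4))
print(rel([.4435,-.115,.15],-6.6))
E
```

```text
tip [ 0.4619 -0.0012  0.005 ]
end [ 0.431  -0.1835  0.005 ]
hst [ 0.4394 -0.1099  0.005 ]
end [ 0.4301 -0.1829  0.005 ]
hst [ 0.4399 -0.1105  0.005 ]
tip [0.4584 0.0085 0.005 ]
hst [ 0.4401 -0.1091  0.005 ]
[[-117.7, 199.4, 12.9], [-0.0, 0.0, -73.1], [0.0, 0.0, 106.9]]
```

```bash
python3 -m crank '[[[-13,22,0],[0,0,-8],40],[[-26,44,0],[0,0,-16],40],[[-39,66,0],[0,0,-24],40],[[-52,88,0],[0,0,-32],40],[[-66,110,0],[0,0,-40],40],[[-80,132,0],[0,0,-48],40],[[-94,154,20],[0,0,-56],40],[[-108,176,40],[0,0,-64],40],[[-121,199,74],[0,0,-71.6],40],[[-121,199,74],[0,0,-71.6],40],[[-121,199,74],[0,0,-71.6],40],[[-121,199,74],[0,0,-71.6],40]]'
python3 - <<'E'
from h import *
st();im=snap('wrist','w14');g=cv2.cvtColor(im,6)
for n in ['spatula_mid','spatula_tip']: print(env.search_frame('wrist',n)[:2])
d=np.array([-.1415,-.99]);n=np.array([.99,-.1415]);m=np.array([.4447,-.0875])
for y in (-90,-60,-20,20,28,40,60,80):
    q=[w2px('wrist',[*(m+d*y/1e3+n*k/1e3),.006])[0] for k in range(-22,23,2)]
    print(y,q[11].round(),[int(g[int(round(b)),int(round(a))]) if 0<=b<480 and 0<=a<640 else -1 for a,b in q])
print(rel([.4407,-.1152,.0205],-8.1))
E
```

```text
clock: 22.85
tool_pos: [0.4413, -0.1149, 0.09]
tcp_rot: [0.756, 0.654, 0.0, 0.0]
wrist_force: [-0.4, 0.8, 0.0]
width: 0.466
grip_force: 0.0
t 22.85 p [ 0.4413 -0.1149  0.09  ] yawY -8.2 zax [ 0.001 -0.    -1.   ] j [-0.41  0.38  1.99  0.    0.77 -0.26] F [-0.4  0.8  0. ] w 0.466 g 0.0
[]
[{'xyz': [0.443, -0.0416, 0.0002], 'score': 0.68}]
-90 [325.  43.] [124, 125, 126, 126, 127, 124, 139, 139, 202, 202, 202, 203, 204, 204, 189, 192, 190, 186, 184, 186, 192, 189, 186]
-60 [325. 106.] [135, 132, 134, 192, 191, 191, 214, 214, 213, 213, 214, 214, 213, 209, 194, 195, 195, 196, 197, 197, 196, 198, 200]
-20 [325. 181.] [140, 145, 145, 141, 133, 130, 128, 128, 104, 141, 142, 143, 137, 139, 137, 135, 135, 136, 138, 135, 131, 130, 132]
20 [325. 248.] [184, 182, 180, 173, 107, 113, 117, 115, 108, 110, 109, 109, 103, 104, 106, 114, 115, 111, 108, 111, 112, 112, 111]
28 [325. 260.] [181, 160, 177, 175, 175, 174, 173, 176, 149, 197, 190, 183, 161, 136, 182, 188, 184, 179, 176, 142, 110, 124, 111]
40 [325. 278.] [192, 191, 189, 190, 194, 197, 200, 180, 174, 210, 208, 203, 186, 125, 196, 197, 199, 198, 197, 195, 193, 193, 191]
60 [325. 307.] [198, 204, 203, 204, 205, 201, 192, 191, 145, 197, 205, 200, 200, 134, 202, 204, 202, 199, 199, 197, 193, 191, 193]
80 [325. 334.] [204, 206, 205, 206, 208, 207, 206, 201, 165, 185, 200, 198, 196, 172, 148, 191, 192, 191, 191, 191, 190, 200, 204]
[[-0.5, -0.9, 69.8], [0.1, 0.0, -0.0], [0.0, -0.2, 180.0]]
```

```bash
python3 -m crank '[[[-0.5,-2,35],[0,0,-0.7],40],[[-0.5,-2,60],[0,0,-0.7],40],[[-0.5,-2,68],[0,0,-0.7],40],[[-0.5,-2,69],[0,0,-0.7],40],[[-0.5,-2,69],[0,0,-0.7],40],[[-0.5,-2,69],[0,0,-0.7],40]]'
python3 -m crank '[[[0,0,0],[0,0,0],3],[[0,0,0],[0,0,0],3],[[0,0,0],[0,0,0],3],[[0,0,0],[0,0,0],3],[[0,0,0],[0,0,0],3],[[0,0,0],[0,0,0],3]]' 60
```

```text
clock: 23.6
tool_pos: [0.4393, -0.1156, 0.0213]
tcp_rot: [0.751, 0.66, 0.0, 0.001]
wrist_force: [-0.7, 0.4, -0.3]
width: 0.468
grip_force: 0.0
clock: 24.2
tool_pos: [0.439, -0.1156, 0.0211]
tcp_rot: [0.752, 0.66, 0.0, 0.001]
wrist_force: [-1.2, 0.0, 6.9]
width: 0.126
grip_force: 58.6
```

```bash
python3 -m crank '[[[0,0,-20],[0,0,0],3],[[0,0,-70],[0,0,0],3],[[0,0,-120],[0,0,0],3],[[0,0,-160],[0,0,0],3],[[0,0,-160],[0,0,0],3],[[0,0,-160],[0,0,0],3],[[0,0,-160],[0,0,0],3]]'
cat >> h.py <<'E'
def prof(im,xs,zt=17,ks=range(-24,25,2)):
    g=cv2.cvtColor(im,6);s=env.read_state();r=R.from_quat(s['tcp_rot']);p=np.array(s['tool_pos'])
    for x in xs:
        q=w2px('wrist',np.array([p+r.apply(np.array([x,k,zt])/1e3) for k in ks]))
        print(x,q[len(q)//2].round(),[int(g[int(round(b)),int(round(a))]) if 0<=b<480 and 0<=a<640 else -1 for a,b in q])
E
python3 - <<'E'
from h import *
st();im=snap('wrist','w15');prof(im,(20,40,60,80,100,110,118,124,128,132))
for n in ['spatula_mid','spatula_tip','sand_tin']: print(n,env.search_frame('wrist',n)[:2])
snap('top','top2');print(env.search_frame('top','sand_tin')[:2],env.search_frame('top','spatula_mid')[:2])
E
```

```text
clock: 24.9
tool_pos: [0.4374, -0.115, 0.1795]
tcp_rot: [0.752, 0.66, -0.0, -0.001]
wrist_force: [0.2, 1.7, -0.7]
width: 0.124
grip_force: 59.0
t 24.9 p [ 0.4374 -0.115   0.1795] yawY -7.4 zax [-0.002  0.001 -1.   ] j [-0.41  0.23  1.9   0.    1.01 -0.28] F [ 0.2  1.7 -0.7] w 0.124 g 59.0
20 [328. 276.] [199, 180, 178, 180, 199, 195, 194, 193, 195, 196, 161, 101, 101, 115, 180, 183, 183, 188, 196, 193, 189, 181, 181, 181, 179]
40 [328. 230.] [179, 180, 167, 163, 185, 188, 178, 179, 180, 180, 139, 130, 131, 150, 183, 186, 121, 125, 124, 183, 168, 184, 181, 185, 181]
60 [328. 180.] [162, 170, 179, 186, 195, 194, 196, 130, 128, 128, 129, 205, 204, 125, 123, 122, 122, 123, 120, 117, 122, 120, 118, 118, 115]
80 [328. 125.] [123, 118, 98, 98, 117, 119, 125, 123, 120, 199, 204, 204, 204, 204, 201, 125, 169, 123, 125, 126, 124, 125, 127, 123, 121]
100 [328.  65.] [116, 91, 93, 95, 163, 180, 176, 174, 197, 197, 197, 196, 196, 196, 195, 193, 116, 119, 116, 115, 176, 177, 176, 119, 120]
110 [328.  32.] [111, 121, 118, 116, 116, 116, 173, 176, 190, 190, 190, 189, 190, 190, 191, 191, 124, 121, 11
[... 167 characters left out ...]
6, 110]
124 [328. -16.] [-1, -1, -1, -1, -1, -1, -1, -1, -1, -1, -1, -1, -1, -1, -1, -1, -1, -1, -1, -1, -1, -1, -1, -1, -1]
128 [328. -31.] [-1, -1, -1, -1, -1, -1, -1, -1, -1, -1, -1, -1, -1, -1, -1, -1, -1, -1, -1, -1, -1, -1, -1, -1, -1]
132 [328. -46.] [-1, -1, -1, -1, -1, -1, -1, -1, -1, -1, -1, -1, -1, -1, -1, -1, -1, -1, -1, -1, -1, -1, -1, -1, -1]
spatula_mid [{'xyz': [0.4416, -0.0346, 0.1615], 'score': 0.88}]
spatula_tip [{'xyz': [0.4451, -0.0363, 0.161], 'score': 0.77}]
sand_tin []
[{'xyz': [0.4691, -0.3345, 0.0299], 'score': 0.55}, {'xyz': [0.5252, 0.2547, 0.0407], 'score': 0.41}] [{'xyz': [0.4489, -0.021, 0.1618], 'score': 0.58}, {'xyz': [0.5256, 0.2531, 0.0359], 'score': 0.28}]
```

```bash
cat >> h.py <<'E'
def gR(yaw,tilt=0):
    a=np.radians(yaw);g=R.from_matrix(np.c_[[-np.sin(a),np.cos(a),0],[np.cos(a),np.sin(a),0],[0,0,-1.]])
    return g*R.from_euler('y',tilt,degrees=True)
def relR(p,g):
    s=env.read_state();r=R.from_quat(s['tcp_rot']);return (r.inv().apply(np.array(p)-s['tool_pos'])*1e3).round(1),(r.inv()*g).as_rotvec(degrees=True).round(1)
E
python3 - <<'E'
from h import *
P0=([.5347,-.2071,.2504],-89.9)
print('tin w0',pxpose(457,268,.048,*P0))
c=np.array([.471,-.3345]);az=np.arctan2(c[1],c[0]);g=gR(np.degrees(az)-90,-50);u=c/np.linalg.norm(c)
for z in (.11,.014):
    t=np.r_[c+u*.012,z]-g.apply([.125,-.001,.017]);print('tcp',z,t, np.linalg.norm(t[:2]))
t=np.r_[c+u*.012,.11]-g.apply([.125,-.001,.017])
print(relR([t[0],t[1],.2],gR(np.degrees(az)-90)))
E
```

```text
tin w0 [ 0.4779047  -0.33277416  0.048     ]
tcp 0.11 [ 0.42531341 -0.30328032  0.21668294] 0.5223700338485197
tcp 0.014 [ 0.42531341 -0.30328032  0.12068294] 0.5223700338485197
(array([-188.1,   11.8,  -20.5]), array([-1.000e-01,  1.000e-01,  1.179e+02]))
```

```bash
python3 -m crank '[[[-14,1,-2],[0,0,8.4],3],[[-28,2,-4],[0,0,16.8],3],[[-42,3,-6],[0,0,25.2],3],[[-56,4,-8],[0,0,33.6],3],[[-70,5,-10],[0,0,42],3],[[-84,6,-12],[0,0,50.4],3],[[-98,7,-14],[0,0,58.8],3],[[-112,8,-16],[0,0,67.2],3],[[-126,9,-18],[0,0,75.6],3],[[-140,10,-20],[0,0,84],3],[[-154,11,-20],[0,0,92.4],3],[[-168,12,-20],[0,0,100.8],3]]'
python3 -m crank '[[[0,0,0],[0,0,8.4],3],[[0,0,0],[0,0,17],3],[[0,0,0],[0,0,17],3],[[0,0,0],[0,0,17],3]]'
python3 - <<'E'
from h import *
st()
im=snap('wrist','w16')
for n in ['spatula_tip','sand_tin']: print(n,env.search_frame('wrist',n)[:2])
c=np.array([.473,-.334]);az=np.arctan2(c[1],c[0]);g=gR(np.degrees(az)-90,-50);u=c/np.linalg.norm(c)
t=np.r_[c+u*.010,.11]-g.apply([.125,-.001,.017]);print(relR(t,g))
E
```

```text
clock: 26.45
tool_pos: [0.4284, -0.284, 0.2]
tcp_rot: [0.987, -0.162, -0.0, -0.0]
wrist_force: [-0.2, -0.2, -0.2]
width: 0.125
grip_force: 59.0
clock: 26.85
tool_pos: [0.4284, -0.2834, 0.2]
tcp_rot: [0.954, -0.301, -0.0, -0.0]
wrist_force: [0.8, 0.9, -0.8]
width: 0.124
grip_force: 59.0
t 26.85 p [ 0.4284 -0.2834  0.2   ] yawY -125.0 zax [-0.  0. -1.] j [-0.72  0.29  1.76  0.    1.1   1.46] F [ 0.8  0.9 -0.8] w 0.124 g 59.0
spatula_tip [{'xyz': [0.4908, -0.3279, 0.1772], 'score': 0.75}]
sand_tin [{'xyz': [0.4637, -0.3402, 0.03], 'score': 0.65}, {'xyz': [0.4668, 0.0525, 0.0247], 'score': 0.59}]
(array([  8.2,  16.7, -16.5]), array([  0. , -50. ,   0.1]))
```

```bash
python3 -m crank '[[[2,4,-4],[0,-8.3,0],3],[[4,8,-8],[0,-16.6,0],3],[[6,12,-12],[0,-25,0],3],[[8,16,-16],[0,-33.3,0],3],[[8,16.7,-16.5],[0,-41.6,0],3],[[8,16.7,-16.5],[0,-50,0],3],[[8,16.7,-16.5],[0,-50,0],3],[[8,16.7,-16.5],[0,-50,0],3],[[8,16.7,-16.5],[0,-50,0],3]]'
python3 - <<'E'
from h import *
st()
snap('top');print(env.search_frame('top','sand_tin')[:2])
snap('wrist','w17');snap('side','side1')
for n in ['spatula_tip','sand_tin']: print(n,env.search_frame('wrist',n)[:2],env.search_frame('side',n)[:2])
s=env.read_state();r=R.from_quat(s['tcp_rot']);print('tip',np.array(s['tool_pos'])+r.apply([.125,-.001,.017]))
c=np.array([.473,-.334]);az=np.arctan2(c[1],c[0]);g=gR(np.degrees(az)-90,-50);u=c/np.linalg.norm(c)
t=np.r_[c+u*.010,.014]-g.apply([.125,-.001,.017]);print(relR(t,g))
E
```

```text
clock: 27.9
tool_pos: [0.4255, -0.3017, 0.2181]
tcp_rot: [0.865, -0.274, -0.401, -0.127]
wrist_force: [0.5, 0.7, 0.2]
width: 0.127
grip_force: 59.0
t 27.9 p [ 0.4255 -0.3017  0.2181] yawY -125.2 zax [-0.624  0.44  -0.646] j [-0.7   0.77  1.17 -0.08  2.07  1.48] F [0.5 0.7 0.2] w 0.127 g 59.0
[]
spatula_tip [{'xyz': [0.4524, -0.3201, 0.1431], 'score': 0.82}] [{'xyz': [0.4369, -0.312, 0.1801], 'score': 0.54}, {'xyz': [0.4351, 0.3101, 0.086], 'score': 0.52}]
sand_tin [{'xyz': [0.3568, 0.455, 0.0298], 'score': 0.33}] [{'xyz': [0.4694, -0.3397, 0.0286], 'score': 0.71}, {'xyz': [0.4328, -0.3122, 0.1813], 'score': 0.25}]
tip [ 0.48108383 -0.33985137  0.11101162]
(array([74.3, -0.1, 62.3]), array([-0. , -0.1, -0. ]))
```

```bash
python3 -m crank '[[[27,0,22.5],[0,0,0],3],[[52,0,43.5],[0,0,0],3],[[65,0,54.5],[0,0,0],3],[[74,0,62],[0,0,0],3],[[74,0,62],[0,0,0],3],[[74,0,62],[0,0,0],3],[[74,0,62],[0,0,0],3]]'
python3 - <<'E'
from h import *
st()
s=env.read_state();r=R.from_quat(s['tcp_rot']);print('tip',np.array(s['tool_pos'])+r.apply([.125,-.001,.017]))
snap('side','side2')
for n in ['spatula_tip','sand_tin']: print(n,env.search_frame('side',n)[:2])
im=cv2.imread('pics/side2.png');c=w2px('side',[.473,-.334,.04])[0].astype(int);print(c)
cv2.imwrite('pics/s2c.png',cv2.resize(im[c[1]-70:c[1]+50,c[0]-80:c[0]+80],None,fx=5,fy=5,interpolation=2))
E
```

```text
clock: 29.0
tool_pos: [0.426, -0.3023, 0.1214]
tcp_rot: [0.864, -0.275, -0.402, -0.128]
wrist_force: [-0.5, -0.9, 0.2]
width: 0.124
grip_force: 59.0
t 29.0 p [ 0.426  -0.3023  0.1214] yawY -125.2 zax [-0.625  0.441 -0.644] j [-0.7   0.87  1.21 -0.07  1.92  1.49] F [-0.5 -0.9  0.2] w 0.124 g 59.0
tip [ 0.48175984 -0.34043376  0.01484335]
spatula_tip [{'xyz': [0.4133, -0.2922, 0.1282], 'score': 0.75}]
sand_tin [{'xyz': [0.4716, -0.343, 0.0293], 'score': 0.61}]
[314 346]
```

```bash
python3 -m crank '[[[-30,0,-25],[0,0,0],3],[[-60,0,-50],[0,0,0],3],[[-85,0,-71],[0,0,0],3],[[-90,0,-75],[0,8.3,0],3],[[-90,0,-75],[0,16.6,0],3],[[-90,0,-75],[0,25,0],3],[[-90,0,-75],[0,33.3,0],3],[[-90,0,-75],[0,41.6,0],3],[[-90,0,-75],[0,50,0],3],[[-90,0,-75],[0,50,0],3],[[-90,0,-75],[0,50,0],3]]'
python3 - <<'E'
from h import *
st();print(cw(-28.5,-19,48))
p=cw(-28.5,-19,110);print(relR(p,gR(-79.35)))
snap('top');print(env.search_frame('top','sand_tin')[:2])
E
```

```text
clock: 30.25
tool_pos: [0.4247, -0.3013, 0.2384]
tcp_rot: [0.953, -0.303, -0.001, -0.0]
wrist_force: [0.7, 0.1, -0.1]
width: 0.125
grip_force: 59.0
t 30.25 p [ 0.4247 -0.3013  0.2384] yawY -125.3 zax [-0.002  0.001 -1.   ] j [-0.75  0.26  1.69 -0.    1.19  1.44] F [ 0.7  0.1 -0.1] w 0.125 g 59.0
[0.5170023  0.14706023 0.048     ]
(array([-183.2, -419.4,  128.8]), array([ -0. ,   0.1, -45.9]))
[{'xyz': [0.3573, 0.4602, 0.0675], 'score': 0.61}, {'xyz': [0.4726, -0.3013, 0.0267], 'score': 0.59}]
```

```bash
python3 -m crank '[[[-18,-40,0],[0,0,-5],3],[[-36,-80,0],[0,0,-10],3],[[-54,-120,0],[0,0,-15],3],[[-72,-160,0],[0,0,-20],3],[[-89,-200,10],[0,0,-25],3],[[-107,-240,20],[0,0,-30],3],[[-124,-280,30],[0,0,-35],3],[[-142,-320,40],[0,0,-40],3],[[-159,-360,50],[0,0,-45.9],3],[[-175,-400,60],[0,0,-45.9],3],[[-183,-419,100],[0,0,-45.9],3],[[-183,-419,128],[0,0,-45.9],3]]'
python3 -m crank '[[[0,0,0],[0,0,0],3],[[0,0,0],[0,0,0],3],[[0,0,0],[0,0,0],3]]'
python3 - <<'E'
from h import *
st();im=snap('wrist','w18')
for n in ['spatula_tip','spatula_home']: print(n,env.search_frame('wrist',n)[:2])
prof(im,(20,40,60,80,100,110),17.6)
print(relR(cw(-28.5,-19,70),gR(-79.35)))
E
```

```text
clock: 31.55
tool_pos: [0.5204, 0.1497, 0.1074]
tcp_rot: [0.996, 0.095, -0.0, -0.0]
wrist_force: [0.4, -0.2, -1.6]
width: 0.123
grip_force: 59.0
clock: 31.85
tool_pos: [0.5193, 0.146, 0.1105]
tcp_rot: [0.996, 0.093, 0.001, -0.0]
wrist_force: [0.5, 0.3, -0.6]
width: 0.123
grip_force: 59.1
t 31.85 p [0.5193 0.146  0.1105] yawY -79.4 zax [ 0.002  0.    -1.   ] j [ 0.15  0.44  1.79 -0.    0.91  1.53] F [ 0.5  0.3 -0.6] w 0.123 g 59.1
spatula_tip [{'xyz': [0.5954, 0.1594, 0.091], 'score': 0.96}, {'xyz': [0.5473, 0.248, 0.0329], 'score': 0.74}]
spatula_home [{'xyz': [0.546, 0.25, 0.0297], 'score': 0.85}, {'xyz': [0.598, 0.1616, 0.0918], 'score': 0.49}]
20 [326. 274.] [191, 173, 85, 72, 74, 75, 81, 79, 68, 75, 65, 144, 147, 144, 73, 121, 145, 143, 141, 138, 138, 136, 128, 130, 72]
40 [326. 228.] [135, 128, 132, 132, 132, 132, 132, 132, 93, 69, 67, 149, 150, 148, 80, 71, 133, 133, 89, 89, 90, 85, 142, 122, 75]
60 [326. 178.] [136, 129, 133, 132, 133, 134, 134, 134, 73, 63, 74, 149, 149, 148, 92, 66, 134, 133, 99, 62, 155, 164, 188, 201, 207]
80 [326. 123.] [137, 129, 134, 135, 134, 135, 135, 110, 68, 119, 150, 152, 152, 152, 153, 96, 135, 135, 78, 77, 154, 175, 192, 201, 207]
100 [326.  62.] [136, 128, 124, 123, 123, 124, 123, 119, 152, 151, 151, 151, 151, 152, 152, 152, 128, 125, 74, 74, 122, 179, 193, 200, 204]
110 [326.  30.] [134, 128, 122, 121, 121, 122, 122, 121, 149, 149, 151, 150, 151, 152, 153, 153, 133, 122, 111, 67, 206, 170, 187, 195, 181]
(array([-1.6, -1.5, 40.9]), array([ 0. , -0.1, -0. ]))
```

View pics/w18.png

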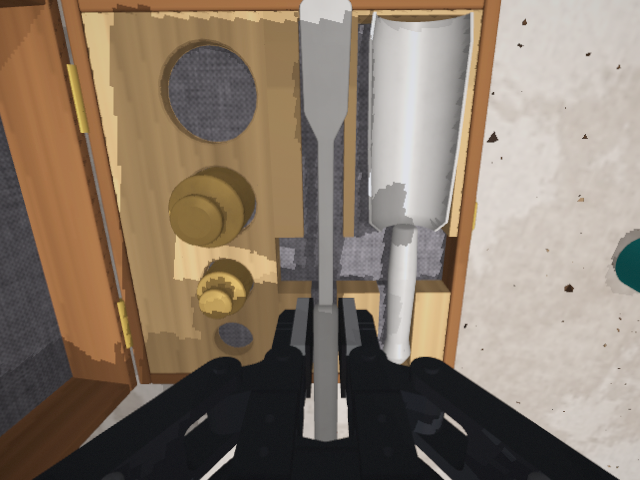

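The scoop lies fully home, and both weights are seated. The spatula is held at column 326 above its cutout, whose edges are near columns 302 and 343. I'll find those edges exactly.

Run:
```python
from h import *
im=cv2.imread('pics/w18.png');g=cv2.cvtColor(im,6)
for v in (150,165,180,200,215): print(v,'L',g[v,292:322].tolist(),'R',g[v,328:356].tolist())
for v in (60,100): print(v,'L',g[v,292:306].tolist(),'R',g[v,344:360].tolist())
for x,y in [(0,-7.5),(0,-30.5),(40,-7.5),(40,-30.5)]: print(x,y,w2px('wrist',cw(x,y,32))[0].round(1))
```

```text
150 L [134, 135, 134, 135, 135, 134, 134, 131, 114, 85, 72, 73, 75, 74, 72, 72, 74, 76, 76, 75, 73, 69, 70, 74, 75, 88, 133, 149, 148, 150] R [149, 150, 149, 149, 144, 121, 86, 87, 88, 88, 87, 88, 88, 88, 87, 81, 114, 134, 134, 135, 135, 134, 135, 134, 134, 134, 133, 125]
165 L [134, 134, 133, 133, 133, 134, 133, 133, 132, 117, 84, 85, 74, 71, 71, 67, 62, 63, 67, 73, 71, 65, 73, 92, 89, 93, 131, 149, 150, 150] R [149, 148, 148, 148, 141, 114, 94, 89, 87, 90, 92, 91, 88, 89, 90, 96, 124, 134, 134, 134, 134, 135, 134, 134, 134, 134, 130, 107]
180 L [134, 134, 133, 134, 134, 134, 134, 134, 133, 127, 89, 96, 84, 62, 66, 75, 77, 73, 68, 64, 68, 74, 77, 81, 88, 93, 122, 148, 150, 150] R [149, 149, 149, 149, 141, 110, 97, 97, 98, 95, 91, 90, 88, 74, 72, 89, 128, 134, 134, 134, 134, 134, 133, 134, 134, 134, 127, 89]
200 L [133, 133, 133, 133, 133, 133, 133, 132, 134, 130, 110, 90, 91, 78, 65, 66, 68, 70, 67, 63, 63, 68, 70, 68, 77, 82, 114, 145, 149, 149] R [150, 150, 151, 150, 139, 104, 92, 96, 90, 86, 85, 94, 101, 97, 88, 94, 133, 133, 133, 133, 133, 133, 133, 133, 133, 132, 119, 87]
215 L [133, 134, 133, 133, 133, 133, 133, 133, 132, 134, 126, 86, 92, 90, 72, 71, 76, 77, 73, 70, 72, 77, 80, 81, 88, 92, 109, 144, 148, 150] R [150, 151, 150, 149, 137, 97, 91, 90, 84, 75, 74, 80, 76, 67, 72, 99, 133, 134, 133, 134, 133, 133, 132, 134, 133, 129, 106, 86]
60 L [124, 124, 125, 124, 123, 121, 93, 87, 95, 96, 133, 152, 151, 150] R [151, 152, 153, 152, 149, 129, 115, 125, 125, 125, 125, 124, 121, 104, 79, 83]
100 L [133, 134, 134, 131, 108, 109, 109, 105, 77, 71, 69, 95, 140, 150] R [152, 153, 151, 135, 118, 134, 134, 134, 134, 133, 134, 133, 120, 78, 73, 74]
0 -7.5 [302.8 218.1]
0 -30.5 [343.3 218. ]
40 -7.5 [301.2 145.6]
40 -30.5 [344.4 145.6]
```

```bash
python3 -m crank '[[[-1.6,-1.3,0],[0,0,-0.3],3],[[-1.6,-1.3,30],[0,0,-0.3],3],[[-1.6,-1.3,50],[0,0,-0.3],3],[[-1.6,-1.3,55],[0,0,-0.3],3],[[-1.6,-1.3,55],[0,0,-0.3],3],[[-1.6,-1.3,55],[0,0,-0.3],3]]'
python3 -m crank '[[[0,0,3],[0,0,0],3],[[0,0,5],[0,0,0],3],[[0,0,6.5],[0,0,0],3],[[0,0,6.5],[0,0,0],3]]'
```

```text
clock: 32.6
tool_pos: [0.5163, 0.1473, 0.0553]
tcp_rot: [0.995, 0.095, 0.001, -0.0]
wrist_force: [-0.2, 0.1, -0.3]
width: 0.126
grip_force: 59.0
clock: 33.0
tool_pos: [0.5156, 0.1472, 0.0479]
tcp_rot: [0.995, 0.096, -0.0, -0.0]
wrist_force: [0.0, 0.4, -0.5]
width: 0.125
grip_force: 59.0
```

```bash
python3 -m crank '[[[0,0,0],[0,0,0],22],[[0,0,0],[0,0,0],22],[[0,0,0],[0,0,0],22],[[0,0,-8],[0,0,0],22],[[0,0,-30],[0,0,0],22],[[0,0,-62],[0,0,0],22],[[0,0,-62],[0,0,0],22],[[0,0,-62],[0,0,0],22]]'
python3 - <<'E'
from h import *
st();im=snap('wrist','w19');g=cv2.cvtColor(im,6)
for n in ['spatula_mid','spatula_tip']: print(n,env.search_frame('wrist',n)[:2])
print('expect',cw(0,-19,34),cw(97,-19,34))
for x in (90,70,40,0,-30,-60,-85):
    q=w2px('wrist',np.array([cw(x,y,32) for y in np.arange(-36,0,1.5)]))
    print(x,q[0].round(),[int(g[int(round(b)),int(round(a))]) if 0<=b<480 else -1 for a,b in q])
q=w2px('wrist',np.array([cw(x,-19,32) for x in np.arange(80,112,1.5)]));print([int(g[int(round(b)),int(round(a))]) if b>=0 else -1 for a,b in q])
E
```

```text
clock: 33.8
tool_pos: [0.5164, 0.1473, 0.1111]
tcp_rot: [0.995, 0.095, 0.001, -0.0]
wrist_force: [0.7, -0.1, -1.2]
width: 0.259
grip_force: 0.0
t 33.8 p [0.5164 0.1473 0.1111] yawY -79.0 zax [ 0.002  0.    -1.   ] j [0.15 0.44 1.8  0.   0.91 1.53] F [ 0.7 -0.1 -1.2] w 0.259 g 0.0
spatula_mid [{'xyz': [0.5849, 0.1603, 0.0291], 'score': 0.89}, {'xyz': [0.4945, 0.2991, 0.0429], 'score': 0.18}]
spatula_tip [{'xyz': [0.5864, 0.1574, 0.0253], 'score': 0.81}]
expect [0.54501137 0.15232729 0.034     ] [0.64034049 0.17025376 0.034     ]
90 [363.  31.] [135, 121, 122, 122, 121, 73, 84, 81, 86, 80, 154, 154, 154, 154, 126, 87, 94, 86, 97, 85, 123, 122, 122, 122]
70 [362.  76.] [71, 124, 124, 124, 124, 71, 79, 153, 153, 152, 152, 153, 153, 153, 153, 153, 153, 147, 84, 92, 124, 124, 124, 124]
40 [360. 138.] [98, 135, 135, 135, 104, 66, 99, 90, 93, 93, 139, 150, 150, 150, 91, 82, 94, 80, 89, 94, 135, 135, 134, 135]
0 [357. 212.] [127, 134, 133, 133, 88, 86, 86, 97, 102, 99, 144, 148, 146, 148, 88, 94, 90, 96, 94, 116, 133, 133, 133, 134]
-30 [355. 262.] [140, 135, 145, 136, 138, 139, 90, 90, 87, 132, 140, 140, 141, 141, 136, 110, 73, 98, 88, 94, 89, 83, 88, 88]
-60 [354. 307.] [21, 61, 180, 179, 176, 172, 122, 71, 85, 109, 117, 118, 118, 117, 116, 101, 70, 109, 112, 110, 108, 108, 61, 21]
-85 [353. 342.] [20, 185, 195, 194, 194, 180, 98, 131, 108, 109, 115, 115, 116, 116, 114, 99, 66, 102, 112, 110, 106, 105, 108, 21]
[153, 154, 153, 152, 153, 154, 153, 155, 77, 86, 78, 121, 107, 189, 89, 116, -1, -1, -1, -1, -1, -1]
```

The spatula is home: its profile is centred on y=-19 and the tip has clearance. Next is the lid angle, taken from the corners in the top crop.

```bash
cat >> h.py <<'E'
def lid(x,a,b,al):
    "point on lid: x along case, a from hinge toward free edge, b from mouth plane to outside; al angle"
    v=a*np.cos(al)-b*np.sin(al);w=a*np.sin(al)+b*np.cos(al);return cw(x,104-v,34+w)
E
python3 - <<'E'
from h import *
f=lambda q:((q-[190,180]+.4)*5).round(0)
for al in (1.5,1.6,1.7,1.8,1.9):
    print(al,'mouth',[f(w2px('top',lid(x,208,0,al))[0]).tolist() for x in(112,-112)],'outer',[f(w2px('top',lid(x,208,50,al))[0]).tolist() for x in(112,-112)],'lip',f(w2px('top',lid(0,225,30,al))[0]),'lat',f(w2px('top',lid(0,208,5,al))[0]))
print(lid(0,208,50,1.7),lid(0,208,50,1.9))
E
```

```text
1.5 mouth [[153.0, 23.0], [217.0, 448.0]] outer [[55.0, 37.0], [117.0, 464.0]] lip [122. 235.] lat [175. 235.]
1.6 mouth [[112.0, 29.0], [176.0, 455.0]] outer [[16.0, 45.0], [77.0, 472.0]] lip [ 79. 244.] lat [134. 241.]
1.7 mouth [[73.0, 36.0], [135.0, 462.0]] outer [[-21.0, 55.0], [39.0, 480.0]] lip [ 37. 252.] lat [ 94. 249.]
1.8 mouth [[35.0, 44.0], [96.0, 469.0]] outer [[-55.0, 65.0], [4.0, 488.0]] lip [ -3. 262.] lat [ 56. 257.]
1.9 mouth [[-2.0, 53.0], [59.0, 477.0]] outer [[-86.0, 75.0], [-28.0, 496.0]] lip [-40. 272.] lat [ 20. 265.]
[0.50816361 0.3482757  0.23382406] [0.50110827 0.38579443 0.21466594]
```

The lid stands at about 1.73 rad (mouth corner, lip and latch agree). I'll go behind its outer face, fingers closed and aligned with the case x axis.

```bash
python3 -m crank '[[[0,0,-50],[0,0,0],22],[[0,0,-100],[0,0,0],10],[[0,0,-150],[0,0,-8],0],[[0,0,-200],[0,0,-16],0],[[0,-20,-215],[0,0,-24],0],[[6,-50,-215],[0,0,-32],0],[[12,-90,-215],[0,0,-40],0],[[18,-130,-215],[0,0,-48],0],[[24,-170,-215],[0,0,-56],0],[[30,-210,-215],[0,0,-64],0],[[30.5,-236,-215],[0,0,-72],0],[[30.5,-236,-215],[0,0,-80],0]]'
python3 -m crank '[[[0,0,0],[0,0,-8.5],0],[[0,0,0],[0,0,-9.7],0],[[0,0,0],[0,0,-9.7],0],[[0,0,0],[0,0,-9.7],0]]'
python3 - <<'E'
from h import *
st();print(relR(cw(0,217,225),gR(10.65)))
snap('top','top3');print([ (n,env.search_frame('top',n)[:2]) for n in('case_lid','spatula_mid','sand_tin')])
E
```

```text
clock: 35.15
tool_pos: [0.4995, 0.388, 0.323]
tcp_rot: [0.698, 0.716, -0.001, -0.001]
wrist_force: [0.3, -1.2, 0.3]
width: 0.001
grip_force: 0.0
clock: 35.55
tool_pos: [0.5007, 0.3844, 0.3244]
tcp_rot: [0.64, 0.769, -0.0, -0.0]
wrist_force: [0.5, 0.2, -0.1]
width: 0.003
grip_force: 0.0
t 35.55 p [0.5007 0.3844 0.3244] yawY 10.5 zax [-0.001 -0.    -1.   ] j [0.55 0.35 1.34 0.   1.45 0.36] F [ 0.5  0.2 -0.1] w 0.003 g 0.0
(array([-0.2,  0.8, 99.4]), array([-0.1,  0. , -0.2]))
[('case_lid', [{'xyz': [0.5234, 0.316, 0.1234], 'score': 0.74}]), ('spatula_mid', [{'xyz': [0.5473, 0.1583, 0.0318], 'score': 0.6}, {'xyz': [0.5893, 0.1091, 0.0175], 'score': 0.36}]), ('sand_tin', [{'xyz': [0.4692, -0.3322, 0.0257], 'score': 0.84}])]
```

```bash
python3 -m crank '[[[0,1,40],[0,0,0],0],[[0,1,80],[0,0,0],0],[[0,1,99],[0,0,0],0],[[0,1,99],[0,0,0],0],[[0,1,99],[0,0,0],0]]'
python3 -m crank '[[[-10,0,0],[0,0,0],0],[[-20,0,-2],[0,0,0],0],[[-30,0,-4],[0,0,0],0],[[-41,0,-6],[0,0,0],0],[[-52,0,-8],[0,0,0],0],[[-62,0,-10],[0,0,0],0],[[-72,0,-12],[0,0,0],0],[[-83,0,-14],[0,0,0],0],[[-83,0,-14],[0,0,0],0]]'
python3 - <<'E'
from h import *
st();snap('top','top4');print(env.search_frame('top','case_lid')[:2])
E
```

```text
clock: 36.25
tool_pos: [0.5021, 0.385, 0.2265]
tcp_rot: [0.639, 0.77, 0.0, 0.0]
wrist_force: [-0.3, 0.3, 0.3]
width: 0.003
grip_force: 0.0
clock: 37.15
tool_pos: [0.5172, 0.3012, 0.2398]
tcp_rot: [0.639, 0.769, -0.001, 0.0]
wrist_force: [-0.1, -0.5, 0.3]
width: -0.001
grip_force: 0.0
t 37.15 p [0.5172 0.3012 0.2398] yawY 10.6 zax [-0.001 -0.002 -1.   ] j [ 0.41  0.37  1.53 -0.    1.25  0.23] F [-0.1 -0.5  0.3] w -0.001 g 0.0
[{'xyz': [0.5521, 0.2618, 0.2381], 'score': 0.88}]
```

```bash
python3 -m crank '[[[-19,0,-1],[0,0,0],0],[[-38,0,0],[0,0,0],0],[[-56,0,3],[0,0,0],0],[[-74,0,7.5],[0,0,0],0],[[-91,0,14],[0,0,0],0],[[-108,0,22],[0,0,0],0],[[-124,0,32],[0,0,0],0],[[-139,0,43],[0,0,0],0],[[-153,0,56],[0,0,0],0],[[-165,0,70],[0,0,0],0],[[-176,0,86],[0,0,0],0]]'
python3 -m crank '[[[-9,0,15],[0,0,0],0],[[-14,0,24],[0,0,0],0],[[-17,0,32],[0,0,0],0],[[-20,0,40],[0,0,0],0],[[-22,0,48],[0,0,0],0],[[-22,0,52],[0,0,0],0],[[-22,0,52],[0,0,0],0]]'
python3 - <<'E'
from h import *
st();print('case-frame tcp',CM.T@(np.array(env.read_state()['tool_pos'][:2])-CT)*1e3)
E
```

```text
clock: 38.35
tool_pos: [0.5501, 0.1289, 0.1528]
tcp_rot: [0.638, 0.77, -0.0, 0.0]
wrist_force: [0.6, 0.5, 1.7]
width: 0.001
grip_force: 0.8
clock: 39.05
tool_pos: [0.5536, 0.1084, 0.103]
tcp_rot: [0.638, 0.77, -0.0, 0.0]
wrist_force: [-3.9, -3.8, 11.8]
width: -0.001
grip_force: 5.9
t 39.05 p [0.5536 0.1084 0.103 ] yawY 10.7 zax [ 0.    -0.001 -1.   ] j [ 0.07  0.48  1.74 -0.    0.92 -0.11] F [-3.9 -3.8 11.8] w -0.001 g 5.9
case-frame tcp [  0.32843565 -63.72656989]
```

```bash
python3 -m crank '[[[0,0,-8],[0,0,0],0],[[-25,0,-8],[0,0,0],0],[[-25,0,-8],[0,0,0],0],[[-25,0,-2],[0,0,0],0],[[-25,0,2],[0,0,0],0],[[-25,0,4],[0,0,0],0],[[-25,0,5],[0,0,0],0],[[-25,0,5],[0,0,0],0]]'
python3 -m crank '[[[0,0,-10],[0,0,0],0],[[0,0,-50],[0,0,0],0],[[0,0,-100],[0,0,0],0],[[0,0,-150],[0,0,0],0],[[0,0,-150],[0,0,0],0],[[0,0,-150],[0,0,0],0]]'
python3 - <<'E'
from h import *
st();im=snap('top','top5');snap('wrist','w20')
print(env.search_frame('top','case_lid')[:1],env.search_frame('wrist','lid_edge')[:2],env.search_frame('wrist','case_lid')[:2])
print('closed mid',cw(0,0,84),'px expected corners', [w2px('top',lid(x,a,50,0))[0].round(1).tolist() for x,a in((112,0),(112,208),(-112,208),(-112,0))], 'if al=.05',[w2px('top',lid(x,208,50,.05))[0].round(1).tolist() for x in (112,-112)])
snap('side','side3');print(env.search_frame('side','case_lid')[:1])
for n in ('sand_tin','weight0','vial_red'): print(n,env.search_frame('top',n)[:3])
E
```

```text
clock: 39.85
tool_pos: [0.5591, 0.0845, 0.1025]
tcp_rot: [0.638, 0.77, 0.001, 0.001]
wrist_force: [-13.4, -3.2, 55.3]
width: -0.001
grip_force: 27.6
clock: 40.45
tool_pos: [0.5589, 0.085, 0.2479]
tcp_rot: [0.638, 0.77, 0.001, 0.001]
wrist_force: [-1.0, 0.1, -0.5]
width: -0.001
grip_force: 0.0
t 40.45 p [0.5589 0.085  0.2479] yawY 10.7 zax [ 0.003  0.001 -1.   ] j [ 0.03  0.31  1.59  0.    1.24 -0.16] F [-1.   0.1 -0.5] w -0.001 g 0.0
[{'xyz': [0.5374, 0.2077, 0.084], 'score': 0.74}] [{'xyz': [0.5432, 0.1646, 0.0881], 'score': 0.59}] [{'xyz': [0.5414, 0.1628, 0.0822], 'score': 0.67}, {'xyz': [0.5483, 0.1612, 0.0828], 'score': 0.34}]
closed mid [0.5415 0.171  0.084 ] px expected corners [[223.2, 199.1], [295.2, 187.5], [308.2, 263.8], [234.8, 276.2]] if al=.05 [[294.2, 186.7], [307.2, 263.6]]
[{'xyz': [0.5403, 0.1298, 0.0854], 'score': 0.6}]
sand_tin [{'xyz': [0.4703, -0.3327, 0.0276], 'score': 0.9}, {'xyz': [0.5346, 0.2085, 0.0828], 'score': 0.33}]
weight0 [{'xyz': [0.4807, -0.2339, 0.0368], 'score': 0.71}, {'xyz': [0.5427, -0.0657, 0.0353], 'score': 0.61}, {'xyz': [0.5339, 0.2117, 0.0834], 'score': 0.43}]
vial_red [{'xyz': [0.5297, -0.4027, 0.0364], 'score': 0.65}]
```

The lid took a 55 N press at exactly its closed height (z≈84 mm). The tin and the look-alikes stand where they were, so I'm handing the job in.

```bash
python3 -c "
from h import *
print(env.job_done())"
```

```text
the job is handed in; nothing more can be done
None
```

The kit is packed and handed in: weight0 and weight1 (the only two that were out) are in their sockets, the scoop and the sand-dipped spatula lie in their cutouts, and the lid is fully closed. The tin, vials and turquoise look-alikes were left where they stood; the run took about 40 s on the robot's clock, and no verdict came back.

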